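Refill the terminal-block feeder behind its presence switch

ROBOT

A 6-joint arm with a two-finger parallel gripper is mounted at the origin on a cart in front of the work surface, level with it; the furniture and walls round the work are solid. World frame = base frame: x ahead of the robot, y to its left, z up, the work surface at z = 0. Lengths are in m, angles in rad, forces in N, time in s.
With the tool pointing down it reaches from about 0.225 to 0.875 m from the base axis. Payload 3.4 kg.
Tool frame: the origin (TCP) lies at the very end of the fingers, on their centre line; the grasp point (between the pads) lies 19 mm behind it (manip.hold_point_z is the distance from the TCP to the grasp point, in m); z points along the fingers, y is the line along which they close (so a half turn about z gives the same grasp; the last joint's range is limited). The gripper opens to 85 mm and grips with 20 to 120 N. Pads are 22 mm wide; open, the fingers measure 114 mm over their backs; the gripper's body (76 mm by 85 mm) begins 54 mm behind the grasp point. The pads swing forward as they close: fully open they stand 13 mm farther back than shut.
Start: joints at [-1.37, 0.276, 1.505, -0, 1.361, -0.121], TCP at [0.182, -0.546, 0.231] pointing down, gripper open.
Joint ranges: [-2.89, 2.89], [-0.75, 2.08], [0.22, 2.7], [-1.18, 4.32], [0.11, 2.71], [-2.7, 2.7]. Speed limits (rad/s): [2.57, 2.57, 3.14, 3.14, 3.14, 3.14].

INTERFACE

Orientations are given as a unit quaternion [w, x, y, z].
In Python, from rig import readout, viewer, order, manip gives the robot as it stands. The module is installed in compiled form; this text tells all that it offers.
- The arm moves only by the tool send_rows, never from a script. Its arguments are lists of equal length, an entry for each row: "xyz": the shift along the world's x, y, z in m, a list of three; "delta_rot": the turn, a rotation vector about the world's x, y, z in degrees, a list of three. In form: {"xyz": [[tx, ty, tz], ...], "delta_rot": [[wx, wy, wz], ...]}. A call has 1 to 12 rows; each row shifts and turns the commanded pose from where the row before left it; what a row does not reach is not made up. A row lasts 1/10 s, in which the tool goes at most 50 mm and 8.59 degrees, less where a joint would pass 70% of its speed; a pose out of reach is approached as far as the arm can. A call with a gripper value outside its range is refused whole. "gripper" is the finger opening in m, from 0 to 0.0854, set as the call begins (left out, the last holds). The fingers move at their own pace and stop on an object; "force" is the grip in N (left out, the last holds). Time passes only in rows, so rows that do not move let the fingers close. It gives the time, the measured TCP pose, the force, the opening and the grip force at its end, in the units of the state.
- readout.get_state(): the state, without advancing time (a new reading comes with each control period).
- viewer.get_image(name): name is "side" or "top"; returns a dict with "color" (420x560x3 uint8, red, green, blue), "depth" (420x560 float32, m along the optical axis (not along the pixel's ray), 0 where there is no reading), "K" (3x3 intrinsics, pixels), "dist" ([k1, k2, p1, p2, k3] as OpenCV has them; the pictures are not rectified), "camera_from_world" (4x4, takes a point from world to camera coordinates). Camera axes: x right, y up, looking along -z (the intrinsics and any distortion apply to the point x, -y, -z); pixel columns grow to the right and rows downward; lengths in m; the calibration is good to about 2 mm. A picture is of the moment at which its call begins.
- order.sign_off(): hands the job in; it is judged then, once.
The state is a dict: "clock": time; "qpos": joint angles; "qd": joint speeds; "effort": joint torques, N m; "position": TCP position; "ee_rot": TCP orientation; "contact_force": force on the tool from outside, world axes, zero at the start; "moment": the same for the moment, N m; "width": finger opening in m; "gripper_force": force on a finger pad.
Only numpy, scipy, OpenCV 4.12 (cv2) and the standard library are available. Lean on these libraries where they do the work, as an engineer would, in place of code of your own. Each camera call takes 0.05 s, during which the arm holds its last target. There are 200 camera calls.

TASK

Refill the terminal-block feeder: press the red stop button fully down and let it come back up before you load anything, move the screwdriver and the marker pen that were left on the feeder into the grey tool tray so that they lie wholly inside, and put all the green terminal blocks that lie on the bench into the blue component tray while that tray still stands on the bench. Then carry the loaded tray onto the feeder, flat between the side guides with its yellow handle bar pointing from front to back, and fully home against the rubber bumpers so that its edge pushes in the switch lever. Only then turn the red stop button's grip clockwise as far as it goes to reset it; leave the solder reel, dispenser and small tin where they stand.

Things in the scene. Friction and masses are not known exactly. Their poses are not given: they have to be found in the camera images.
- feeder_seat (a point): Top of the fixed feeder's metal deck (20 mm above the bench), middle of the tray's place. x points to the feeder's back (switch, bumpers), y to its left, z up. Deck: x -70 to +95 mm, y +-112 mm. Two round steel side guides along x (x -64 to +36 mm) have inner faces at y +-94 mm and rise 13 mm above the deck. The front is open.
- feeder_stop (a point): Point midway between the front faces of the feeder's two rubber bumpers, 11 mm above the deck and 58 mm behind the seat's middle; axes as feeder_seat. The bumpers sit at y +-55 mm on grey end stops 36 mm high; between them the black switch housing stands up to 70 mm above the deck, front face 5 mm behind this point.
- switch_lever (a joint): Hinged lever of the presence switch, hanging from the housing: level hinge axis 50 mm above the deck at x = +62 mm (feeder_seat axes), slanting down and forward to a red roller. Radians: 0 = at rest, grows as it is pushed back; about 0.4 when the tray touches the bumpers. Light spring, 0.4 N at the roller.
- lever_tip (a point): Centre of the red roller (9 mm diameter) at the lower end of the switch lever, which the tray's back edge pushes; at rest 9 mm above the deck, its foremost point 18 mm in front of the bumper faces. A tray lowered from above or slid in from the front pushes it back either way.
- carrier_handle (a point): Centre of the yellow handle bar of the loose blue component tray (0.35 kg). Bar 84 mm long along x, 14 mm wide along y, 14 mm high, on two 10 mm square posts at x +-34 mm; its centre is over the tray's middle, 44 mm above the underside. z up. The tray is the same both ways round.
- carrier_floor (a point): Middle of the blue tray's underside, axes as carrier_handle. Tray 110 mm along x, 180 mm along y; walls 18 mm high, 3 mm thick; floor 3 mm thick. A low wall (13 mm high, 3 mm thick) along x at y = 0 parts it into two bays, each 85 mm wide in y and 104 mm long in x.
- screwdriver_handle (a point): Centre of the handle (blue, 13 mm diameter, 50 mm long) of a small screwdriver, 119 mm long, 30 g, which starts lying on the feeder deck. Its length runs along y of this frame: the shaft's tip is 92 mm toward -y, the butt 26 mm toward +y. It may roll about its length.
- screwdriver_tip (a point): The tip end of the screwdriver's shaft (3 mm thick).
- tool_tray: Grey open tool tray with a black mat, fixed, 130 mm along x, 150 mm along y, 20 mm high, walls and floor 4 mm thick. Origin: centre of its underside.
- marker_mid (a point): Centre (half-way up) of a marker pen (white hexagonal barrel, black cap), lying flat on the feeder deck at the start: 90 mm long along y of this frame, 17 mm wide along x, 15 mm high, 20 g.
- marker_left (a point): A point 2 mm inside the +y end of the marker pen.
- marker_right (a point): A point 2 mm inside the -y end of the marker pen.
- stop_button (a joint): Travel of the red mushroom stop button on the yellow box, m: 0 = up, 0.006 = fully down; a spring (about 2 N at first, 5.5 N fully down) brings it up again.
- stop_knob (a joint): Turn of the red mushroom's grip, rad, growing clockwise seen from above, end stop at 1.35; stiff enough (0.04 N m) to stay where it is left. It starts between 0 and 0.25.
- stop_grip (a point): Point on the button's axis in the middle of the red grip bar that stands across the mushroom head and turns with it: bar 44 mm along x of this frame, 13 mm wide along y, flat top 8 mm above this point (press there); the mushroom cap (42 mm diameter) begins 8 mm below it. 81 mm above the bench when up. The yellow box is fixed, 70 x 70 x 46 mm.
- reel: Bystander: white solder reel about 55 x 61 x 61 mm, loose, origin under its centre.
- dispenser: Bystander: white metal-topped alcohol dispenser, 62 mm diameter, 90 mm high, loose, origin under its centre.
- tin: Bystander: small round tin with red label, 39 mm diameter, 17 mm high, loose, origin under its centre.
- block_0_mid (a point): Centre (half-way up) of a loose green screw-terminal block, 11 mm along x, 30 mm along y, 12 mm high, 15 g; grip it across the 11 mm. Four to six of them are present, lying upright on the bench.
- block_1_mid (a point): Centre (half-way up) of a loose green screw-terminal block, 11 mm along x, 30 mm along y, 12 mm high, 15 g; grip it across the 11 mm. Four to six of them are present, lying upright on the bench.
- block_2_mid (a point): Centre (half-way up) of a loose green screw-terminal block, 11 mm along x, 30 mm along y, 12 mm high, 15 g; grip it across the 11 mm. Four to six of them are present, lying upright on the bench.
- block_3_mid (a point): Centre (half-way up) of a loose green screw-terminal block, 11 mm along x, 30 mm along y, 12 mm high, 15 g; grip it across the 11 mm. Four to six of them are present, lying upright on the bench.
- block_4_mid (a point): Centre (half-way up) of a loose green screw-terminal block, 11 mm along x, 30 mm along y, 12 mm high, 15 g; grip it across the 11 mm. Four to six of them are present, lying upright on the bench.
- block_5_mid (a point): Centre (half-way up) of a loose green screw-terminal block, 11 mm along x, 30 mm along y, 12 mm high, 15 g; grip it across the 11 mm. Four to six of them are present, lying upright on the bench.

How it is judged:
By the outcome, as a careful person would: the job done as asked, in the order asked, and still so for the second after the job is handed in, with the robot touching nothing.
Of block_0, block_1, block_2, block_3, block_4, block_5 only 4 to 6 are there at a start; the rules pass over those that are not, and their reading is None.
At some moment in a run one of block_0, block_1, block_2, block_3, block_4, block_5 may be knocked a few centimetres aside while the robot is not near it.
Once in a run the grip may slacken for a moment while it holds something.
It also fails if it takes over 210 s, if anything falls off the work surface, if the arm or the gripper's body presses on something with over 40 N, if the wrist force passes 120 N, or if a joint passes its speed limit or range.

## Working session

There is one attempt and no reset: what is moved stays moved. The work goes in short steps, Python scripts to look and compute and a tool call to move; the robot and the scene stay as the last step left them, time stands still between calls to the robot, and variables do not carry over. Pictures are saved under pics/ and viewed, at most 14 in all, crops included, and the job is handed in when it is done.

Besides the shell and the picture viewer there is one more tool, called as name(argument=value, ...) on one line, values as JSON. send_rows: Moves the arm, as the interface text tells. Its arguments: {"type":"object","properties":{"xyz":{"type":"array"},"delta_rot":{"type":"array"},"gripper":{"type":"number"},"force":{"type":"number"}},"required":["xyz","delta_rot"]}

```bash
mkdir -p pics; cat > h.py <<'E'
import numpy as np, cv2
from rig import readout, viewer, order, manip
def grab(n):
    return viewer.get_image(n)
def save(im,fn): cv2.imwrite('pics/'+fn,im['color'][:,:,::-1])
def ray(im,px):
    p=cv2.undistortPoints(np.array(px,float).reshape(-1,1,2),im['K'],np.array(im['dist'],float)).reshape(-1,2)
    d=np.c_[p[:,0],-p[:,1],-np.ones(len(p))]
    T=np.array(im['camera_from_world']); R=T[:3,:3]; t=T[:3,3]
    return -R.T@t, d@R
def onplane(im,px,z):
    o,d=ray(im,px); s=(z-o[2])/d[:,2]; return o+d*s[:,None]
def depthpt(im,px):
    o,d=ray(im,px); q=np.array(px,int).reshape(-1,2); return o+d*im['depth'][q[:,1],q[:,0]][:,None]
def proj(im,P):
    P=np.array(P,float).reshape(-1,3);T=np.array(im['camera_from_world']);c=P@T[:3,:3].T+T[:3,3]
    c=c*[1,-1,-1]; return cv2.projectPoints(c,np.zeros(3),np.zeros(3),im['K'],np.array(im['dist'],float))[0].reshape(-1,2)
E
python3 - <<'E'
from h import *
for n in('top','side'):
    im=grab(n); save(im,n+'0.png'); o,_=ray(im,[[280,210]]); print(n,o,im['K'][0,0])
    np.savez(n+'0.npz',**{k:np.array(v) for k,v in im.items()})
s=readout.get_state(); print(s,manip.hold_point_z)
E
```

```text
top [ 0.47331401 -0.02848992  1.29489524] 396.4741621386688
side [0.84000843 0.73794766 1.3227023 ] 512.2085268898079
{'clock': 0.1, 'qpos': array([-1.37002070e+00,  2.76529791e-01,  1.50600329e+00,  5.10451683e-06,
        1.36069806e+00, -1.21023873e-01]), 'qd': array([-2.02483063e-03, -1.25308582e-03, -1.96475665e-03, -3.43047413e-05,
       -9.44900426e-04, -1.81474945e-03]), 'effort': array([ 1.83150805e-03, -4.17699587e+01, -2.46405655e+01, -2.74306076e-04,
        5.79411324e-03,  2.15067985e-06]), 'position': array([ 0.18174728, -0.54502763,  0.23052862]), 'ee_rot': array([-8.18695418e-04,  9.87083291e-01,  1.60205820e-01, -3.01658302e-05]), 'contact_force': array([ 1.3393479 ,  0.54036483, -0.28000518]), 'moment': array([ 0.0313413 ,  0.02697133, -0.09756845]), 'gripper_force': 0.0, 'width': 0.08525423762584043} 0.0187
```

View pics/top0.png

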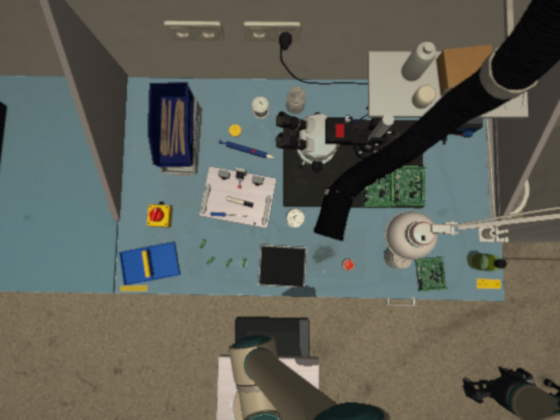

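View pics/side0.png

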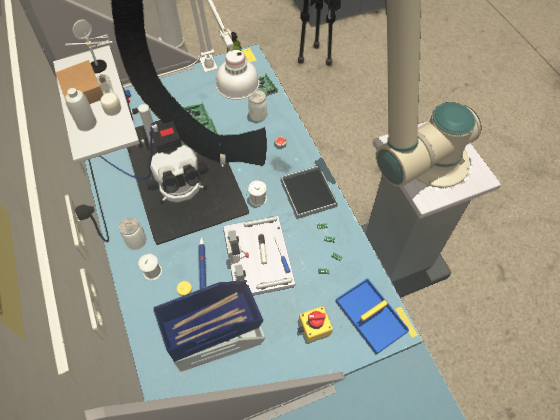

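The top view shows the button at (158,215), the blue tray at (150,263), four blocks around (203–244, 243–263), the feeder at (238,195) with a blue screwdriver and the marker, and the grey tray at (283,266). The side view agrees, and a hose end hangs at about (330,220) in the top view.

```bash
python3 - <<'E'
from h import *
ims={n:dict(np.load(n+'0.npz')) for n in('top','side')}
def comps(im,m,amin,z,lab):
    n,L,st,c=cv2.connectedComponentsWithStats(m.astype(np.uint8))
    for i in range(1,n):
        if st[i,4]<amin: continue
        pts=np.argwhere(L==i)[:,::-1].astype(float)
        W=onplane(im,pts,z)[:,:2]
        (cx,cy),(w,h),a=cv2.minAreaRect(W.astype(np.float32)*1000)
        if not(100<cx<900 and -700<cy<700): continue
        e=np.linalg.eigh(np.cov(W.T))[1][:,1]
        print(lab,'px',pts.mean(0).round(1),'n',len(pts),'mean',W.mean(0).round(4),'rect',round(cx),round(cy),round(w),round(h),'axis deg',round(np.degrees(np.arctan2(e[1],e[0])),1), 'zdepth',np.median(depthpt(im,pts)[:,2]).round(3))
for n,im in ims.items():
    print(n); hsv=cv2.cvtColor(im['color'],cv2.COLOR_RGB2HSV);H,S,V=cv2.split(hsv)
    comps(im,(H>45)&(H<80)&(S>110)&(V>50),4,.012,'green')
    comps(im,(H>105)&(H<125)&(S>150)&(V>60),15,.018,'blue')
    comps(im,(H>20)&(H<33)&(S>150)&(V>100),15,.05,'yellow')
    comps(im,((H<8)|(H>172))&(S>150)&(V>80),6,.085,'red')
    comps(im,(V<45)&(S<255),200,.01,'black')
im=ims['top']
for u,v in [(330,222),(320,232),(345,200),(340,190)]: print('hose',depthpt(im,[[u,v]]).round(3))
cv2.imwrite('pics/topc.png',cv2.resize(im['color'][140:300,110:330,::-1],(800,582),interpolation=cv2.INTER_CUBIC))
im=ims['side'];cv2.imwrite('pics/sidec.png',cv2.resize(im['color'][170:350,215:435,::-1],(733,600),interpolation=cv2.INTER_CUBIC))
E
```

```text
top
green px [388.4 175.8] n 5 mean [ 0.7345 -0.3817] rect 734 -382 3 7 axis deg 161.4 zdepth 0.059
green px [375.  189.5] n 4 mean [ 0.6887 -0.338 ] rect 689 -338 7 2 axis deg 58.2 zdepth 0.061
blue px [467.8 133. ] n 36 mean [ 0.8777 -0.6377] rect 878 -638 13 26 axis deg 101.3 zdepth 0.06
blue px [233.1 145.7] n 37 mean [0.8274 0.1279] rect 827 126 47 10 axis deg 71.9 zdepth 0.018
blue px [246.6 149.8] n 16 mean [0.814  0.0829] rect 813 85 7 20 axis deg 84.9 zdepth 0.019
blue px [175.4 158.7] n 193 mean [0.781  0.3168] rect 787 320 34 90 axis deg 95.1 zdepth 0.113
blue px [259.4 153.5] n 22 mean [0.802  0.0403] rect 802 40 10 23 axis deg 75.4 zdepth 0.018
blue px [216.6 213.8] n 15 mean [0.6008 0.1753] rect 602 172 3 36 axis deg 87.6 zdepth 0.03
blue px [149.6 263. ] n 1618 mean [0.4389 0.3859] rect 439 387 106 178 axis deg 101.7 zdepth 0.004
yellow px [234.7 129.9] n 101 mean [0.8705 0.1198] rect 870 119 33 33 axis deg -163.7 zdepth 0.009
yellow px [160.2 216. ] n 287 mean [0.5878 0.3488] rect 590 355 70 68 axis deg 159.9 zdepth 0.046
yellow px [145.9 263.4] n 105 mean [0.4382 0.3
[... 1125 characters left out ...]
 0.0
yellow px [373.2 311.9] n 33 mean [0.4427 0.395 ] rect 439 392 79 9 axis deg -170.7 zdepth 0.048
yellow px [311.9 328.7] n 55 mean [0.6093 0.3757] rect 610 376 45 89 axis deg 129.4 zdepth 0.045
red px [166.5 131.6] n 70 mean [ 0.7837 -0.3697] rect 784 -370 40 23 axis deg 177.8 zdepth 0.297
red px [280.2 140. ] n 28 mean [ 0.4641 -0.2014] rect 464 -200 18 21 axis deg 147.0 zdepth 0.019
red px [316.9 314.9] n 84 mean [0.5893 0.3574] rect 590 356 19 38 axis deg 159.2 zdepth 0.087
red px [316.5 322.4] n 73 mean [0.5983 0.375 ] rect 598 376 17 34 axis deg 163.1 zdepth 0.071
hose [[ 0.567 -0.172  0.173]]
hose [[ 0.538 -0.144  0.175]]
hose [[ 0.632 -0.216  0.163]]
hose [[ 0.661 -0.202  0.163]]
```

View pics/topc.png

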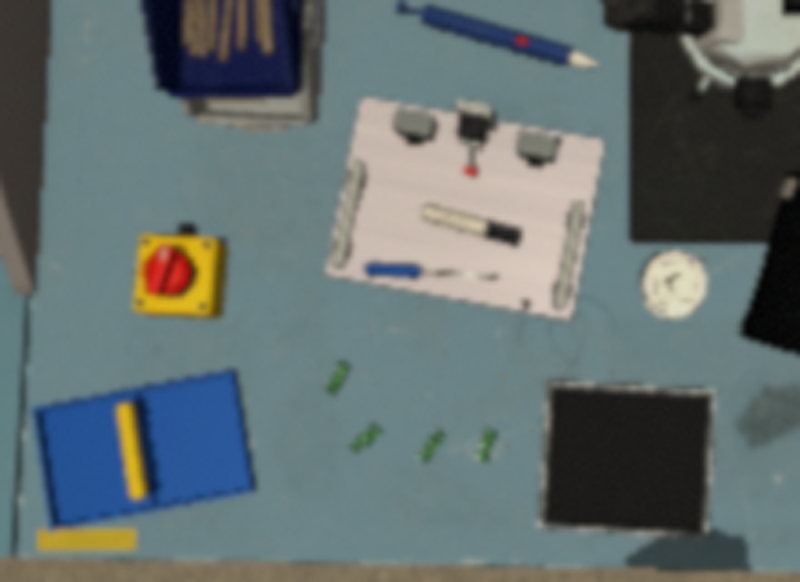

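View pics/sidec.png

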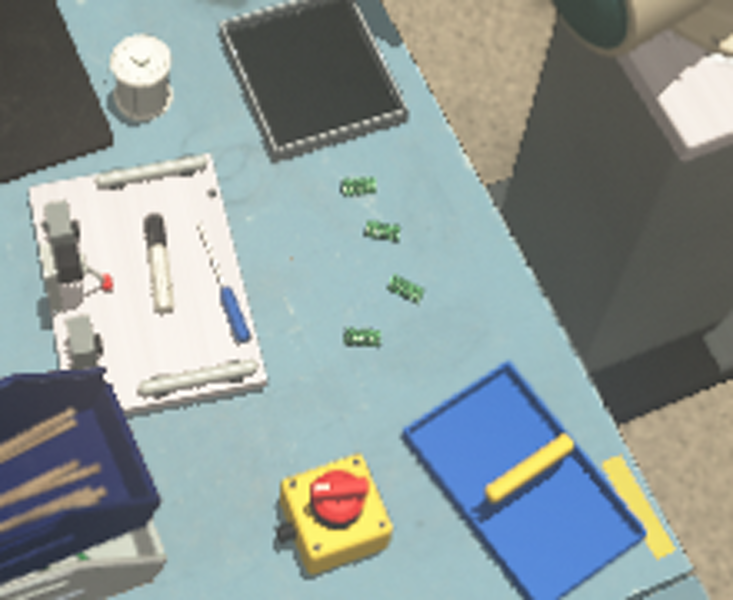

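The crops show the deck with the marker, the screwdriver (tip to the right), four green blocks in a row and an empty grey tray.

```bash
cat > m.py <<'E'
from h import *
def axis(W):
    c=np.cov(W.T); w,v=np.linalg.eigh(c); e=v[:,1]; a=np.degrees(np.arctan2(e[1],e[0]))%180
    return a
def blocks(im,zmid=.012,amin=6,pr=True,xr=(.2,.75),yr=(-.45,.5)):
    c=im['color'].astype(int); m=((c[...,1]>c[...,0]*1.25+5)&(c[...,1]>c[...,2]*1.12+4)).astype(np.uint8)
    m=cv2.morphologyEx(m,cv2.MORPH_CLOSE,np.ones((3,3)))
    n,L,st,_=cv2.connectedComponentsWithStats(m); out=[]
    for i in range(1,n):
        if st[i,4]<amin: continue
        p=np.argwhere(L==i)[:,::-1].astype(float); W=onplane(im,p,zmid)[:,:2]; mu=W.mean(0)
        if not(xr[0]<mu[0]<xr[1] and yr[0]<mu[1]<yr[1]): continue
        r=cv2.minAreaRect(W.astype(np.float32)*1000)
        out.append((mu,axis(W))); 
        if pr: print('blk',p.mean(0).round(1),len(p),mu.round(4),'axis',axis(W).round(0),'size',np.round(r[1],0),'z',np.median(depthpt(im,p)[:,2]).round(3))
    return out
E
python3 - <<'E'
from m import *
ims={n:dict(np.load(n+'0.npz')) for n in('top','side')}
for n,im in ims.items():
    print(n); blocks(im)
    c=im['color'].astype(int)
    # deck corners
    allW=[]
    m=((c.min(2)>150)).astype(np.uint8)
    k,L,st,_=cv2.connectedComponentsWithStats(m)
    for i in range(1,k):
        if st[i,4]<15: continue
        p=np.argwhere(L==i)[:,::-1].astype(float);W=onplane(im,p,.02)[:,:2];mu=W.mean(0)
        if .4<mu[0]<.85 and -.1<mu[1]<.3:
            r=cv2.minAreaRect(W.astype(np.float32)*1000); print('white',len(p),mu.round(3),np.round(r[0]),np.round(r[1]),round(r[2],1),cv2.boxPoints(r).round(0).tolist())
im=ims['top']
P=onplane(im,[[110+360*.275,140+97*.275],[110+605*.275,140+140*.275],[110+573*.275,140+319*.275],[110+326*.275,140+275*.275]],.02);print('deck corners top',P.round(3).tolist(),P.mean(0))
f=lambda u,v:[110+u*.275,140+v*.275]
g=lambda u,v:[215+u*.3,170+v*.3]
s=ims['side']
P=onplane(s,[g(30,186),g(210,155),g(267,383),g(103,418)],.02);print('deck side',P.round(3).tolist())
print('marker top',onplane(im,[f(422,210),f(521,238)],.0275).round(4).tolist(),'side',onplane(s,[g(154,216),g(164,309)],.0275).round(4).tolist())
print('sd handle top',onplane(im,[f(367,268),f(420,271),f(498,278)],.0265).round(4).tolist(),'side',onplane(s,[g(241,338),g(226,290),g(200,224)],.0265).round(4).tolist())
print('tool tray top',onplane(im,[f(547,381),f(713,392),f(709,531),f(540,525)],.02).round(4).tolist(),'side',onplane(s,[g(222,29),g(352,-3),g(406,115),g(277,158)],.02).round(4).tolist())
print('bar top',onplane(im,[f(126,402),f(140,500)],.051).round(4).tolist(),'side',onplane(s,[g(567,438),g(490,497)],.051).round(4).tolist())
print('tray corners top',onplane(im,[f(37,410),f(236,371),f(256,488),f(53,526)],.018).round(4).tolist())
print('tray corners side',onplane(s,[g(403,434),g(510,363),g(645,536),g(545,606)],.018).round(4).tolist())
print('lever', onplane(im,[f(471,171)],.03).round(4),onplane(s,[g(108,282)],.029).round(4))
print('box top',onplane(im,[f(141,235),f(226,238),f(220,318),f(135,311)],.046).round(4).tolist(),'side',onplane(s,[g(281,491),g(358,456),g(392,541),g(309,577)],.046).round(4).tolist())
print('grip side', onplane(s,[g(311,494),g(368,486)],.089).round(4).tolist(),'top',onplane(im,[f(178,250),f(160,291)],.089).round(4).tolist())
E
```

```text
top
blk [398.3 188.6] 1705 [ 0.6928 -0.413 ] axis 111.0 size [135. 206.] z 0.047
blk [202.3 243.5] 26 [0.5039 0.2195] axis 152.0 size [ 9. 27.] z 0.011
blk [210.4 259.9] 29 [0.4518 0.1915] axis 128.0 size [11. 27.] z 0.01
blk [228.3 262.4] 24 [0.4448 0.1337] axis 148.0 size [ 9. 27.] z 0.01
blk [243.5 261.7] 23 [0.448  0.0846] axis 168.0 size [ 8. 27.] z 0.012
white 2446 [0.655 0.107] [658. 108.] [222. 163.] 80.5 [[560.0, 12.0], [720.0, -15.0], [757.0, 204.0], [596.0, 231.0]]
white 20 [0.645 0.107] [645. 108.] [30.  6.] 72.4 [[637.0, 94.0], [643.0, 93.0], [652.0, 121.0], [646.0, 123.0]]
white 28 [0.614 0.005] [614.   6.] [ 5. 56.] 79.8 [[586.0, 8.0], [642.0, -2.0], [642.0, 3.0], [587.0, 13.0]]
white 236 [ 0.591 -0.08 ] [590. -78.] [54. 56.] 57.1 [[552.0, -86.0], [599.0, -116.0], [628.0, -71.0], [581.0, -41.0]]
side
blk [182.7 143.1] 11 [ 0.7433 -0.3665] axis 124.0 size [ 8. 22.] z 0.06
blk [322.8 225.3] 44 [0.4459 0.0893] axis 168.0 size [15. 28.] z 0.009
blk [329.9 238.4] 39 [0.4451 0.1368] axis 138.0 size [14. 28.] z 0.01
blk [336.1 255.7] 44 [0.4521 0.194 ] axis 132.0 size [14. 29
[... 986 characters left out ...]
1], [0.3948, 0.3763, 0.051]] side [[0.4006, 0.3812, 0.051], [0.479, 0.4016, 0.051]]
tray corners top [[0.47, 0.4824, 0.018], [0.5072, 0.3072, 0.018], [0.4049, 0.2852, 0.018], [0.3689, 0.4625, 0.018]]
tray corners side [[0.5113, 0.318, 0.018], [0.4023, 0.295, 0.018], [0.3702, 0.4692, 0.018], [0.4694, 0.4886, 0.018]]
lever [[0.6877 0.1018 0.03  ]] [[0.687  0.1045 0.029 ]]
box top [[0.624, 0.3883, 0.046], [0.6225, 0.3135, 0.046], [0.5523, 0.3158, 0.046], [0.5572, 0.3903, 0.046]] side [[0.6265, 0.3341, 0.046], [0.559, 0.3304, 0.046], [0.5632, 0.4034, 0.046], [0.6335, 0.4053, 0.046]]
grip side [[0.6137, 0.3584, 0.089], [0.5713, 0.3688, 0.089]] top [[0.6066, 0.342, 0.089], [0.5716, 0.3556, 0.089]]
```

```bash
python3 - <<'E'
from m import *
ims={n:dict(np.load(n+'0.npz')) for n in('top','side')}
def sel(im,mask,zr,box,z):
    p=np.argwhere(mask)[:,::-1]; D=depthpt(im,p); 
    k=(D[:,2]>zr[0])&(D[:,2]<zr[1])&(D[:,0]>box[0])&(D[:,0]<box[1])&(D[:,1]>box[2])&(D[:,1]<box[3])
    W=onplane(im,p[k],z)[:,:2]; r=cv2.minAreaRect(W.astype(np.float32)*1000)
    return len(W),np.round(r[0],1),np.round(r[1],1),round(r[2],1),'mean',(W.mean(0)*1000).round(1),'ax',axis(W).round(1),'depthmean',(D[k].mean(0)*1000).round(1)
for n,im in ims.items():
    H,S,V=cv2.split(cv2.cvtColor(im['color'],cv2.COLOR_RGB2HSV)); print(n)
    Y=(H>18)&(H<35)&(S>120);R=((H<8)|(H>172))&(S>120);B=(H>100)&(H<125)&(S>130)
    print('box',sel(im,Y|R,(.040,.052),(.5,.7,.28,.45),.046))
    print('bar',sel(im,R,(.083,.10),(.5,.7,.28,.45),.089))
    print('handle',sel(im,Y,(.042,.06),(.35,.55,.3,.5),.051))
    print('rim',sel(im,B,(.012,.03),(.3,.6,.2,.55),.018))
    print('sd',sel(im,B,(.022,.045),(.55,.68,.1,.25),.0265))
    lo=im['color'].max(2)<60
    print('mat',sel(im,lo,(-.01,.012),(.33,.55,-.15,.08),.004))
    D=depthpt(im,np.argwhere(np.ones((420,560)))[:,::-1]).reshape(420,560,3) if 0 else None
    for nm,P in [('blockcheck',[.4455,.087,.012]),('trayc',[.437,-.037,.02])]: print(nm,proj(im,P).round(1))
E
```

```text
top
box (294, array([590.9, 355.8]), array([70.7, 68.4]), 87.6, 'mean', array([589.5, 351.5]), 'ax', np.float64(148.2), 'depthmean', array([589.5, 351.6,  45.7]))
bar (53, array([591.2, 356.7]), array([13.5, 36.8]), 71.9, 'mean', array([591.3, 356.5]), 'ax', np.float64(161.6), 'depthmean', array([591.3, 356.6,  88.6]))
handle (107, array([438.3, 386.6]), array([79.6, 15. ]), 11.1, 'mean', array([439.7, 387.7]), 'ax', np.float64(10.8), 'depthmean', array([439.6, 388.1,  50. ]))
rim (162, array([438.6, 387.4]), array([107.8, 180.7]), 11.8, 'mean', array([438.2, 379.2]), 'ax', np.float64(100.4), 'depthmean', array([438.2, 379.5,  17.3]))
sd (25, array([600.7, 169.5]), array([39. ,  6.2]), 85.7, 'mean', array([600.6, 170.3]), 'ax', np.float64(88.4), 'depthmean', array([600.1, 169.5,  31.6]))
mat (1566, array([436.7, -39.7]), array([138.7, 119. ]), 86.7, 'mean', array([436.2, -39.7]), 'ax', np.float64(88.0), 'depthmean', array([436.3, -39.7,   5.2]))
blockcheck [[242.8 262.4]]
trayc [[281.3 265.8]]
side
box (392, array([592.5, 361.4]), array([69. , 69.2]), 88.7, 'mean', array([594.9, 365.
[... 958 characters left out ...]
    p=cv2.undistortPoints(np.array(px,float).reshape(-1,1,2),im['K'],np.array(im['dist'],float)).reshape(-1,2)
      ~~~~~~~~~~~~~~~~~~~^^^^^^^^^^^^^^^^^^^^^^^^^^^^^^^^^^^^^^^^^^^^^^^^^^^^^^^^^^^^^^^^^^^^^^^
cv2.error: OpenCV(4.12.0) /io/opencv/modules/calib3d/src/undistort.dispatch.cpp:347: error: (-215:Assertion failed) CV_IS_MAT(_src) && CV_IS_MAT(_dst) && (_src->rows == 1 || _src->cols == 1) && (_dst->rows == 1 || _dst->cols == 1) && _src->cols + _src->rows - 1 == _dst->rows + _dst->cols - 1 && (CV_MAT_TYPE(_src->type) == CV_32FC2 || CV_MAT_TYPE(_src->type) == CV_64FC2) && (CV_MAT_TYPE(_dst->type) == CV_32FC2 || CV_MAT_TYPE(_dst->type) == CV_64FC2) in function 'cvUndistortPointsInternal'
```

send_rows(xyz=[[0.014,0.04,0.004],[0.014,0.04,0.004],[0.014,0.04,0.004],[0.014,0.04,0.004],[0.014,0.04,0.004],[0.014,0.04,0.004],[0.014,0.04,0.004],[0.014,0.04,0.004],[0.014,0.04,0.004],[0.014,0.04,0.004]], delta_rot=[[0,0,0],[0,0,0],[0,0,0],[0,0,0],[0,0,0],[0,0,0],[0,0,0],[0,0,0],[0,0,0],[0,0,0]], gripper=0)

```text
clock: 1.1
position: [0.3218, -0.1437, 0.2713]
ee_rot: [0.0, 0.987, 0.16, 0.0]
contact_force: [0.1, 0.2, -0.3]
width: 0.0003
gripper_force: 0.0
```

send_rows(xyz=[[0.0225,0.0419,-0.012],[0.0225,0.0419,-0.012],[0.0225,0.0419,-0.012],[0.0225,0.0419,-0.012],[0.0225,0.0419,-0.012],[0.0225,0.0419,-0.012],[0.0225,0.0419,-0.012],[0.0225,0.0419,-0.012],[0.0225,0.0419,-0.012],[0.0225,0.0419,-0.012],[0.0225,0.0419,-0.012],[0.0225,0.0419,-0.012]], delta_rot=[[0,0,0],[0,0,0],[0,0,0],[0,0,0],[0,0,0],[0,0,0],[0,0,0],[0,0,0],[0,0,0],[0,0,0],[0,0,0],[0,0,0]])

```text
clock: 2.3
position: [0.5922, 0.359, 0.1261]
ee_rot: [0.0, 0.987, 0.16, -0.001]
contact_force: [0.2, -0.9, 0.5]
width: -0.0
gripper_force: 0.0
```

send_rows(xyz=[[0,0,0],[0,0,-0.01],[0,0,-0.01]], delta_rot=[[0,0,0],[0,0,0],[0,0,0]])

```text
clock: 2.6
position: [0.5912, 0.3562, 0.1067]
ee_rot: [0.0, 0.987, 0.16, -0.0]
contact_force: [0.1, 0.5, 0.1]
width: 0.0001
gripper_force: 0.0
```

```bash
python3 - <<'E'
from m import *
s=readout.get_state(); print(s['position'],s['qpos'].round(2))
for n in('top','side'):
    im=grab(n); save(im,n+'1.png'); print(n); blocks(im,xr=(.2,.6)); print(proj(im,s['position']).round(1),proj(im,[.592,.359,.089]).round(1))
a=cv2.imread('pics/top1.png')[170:310,100:300];b=cv2.imread('pics/side1.png')[230:370,240:440]
cv2.imwrite('pics/c1.png',np.hstack([cv2.resize(a,(400,280)),cv2.resize(b,(400,280))]))
E
```

```text
[0.59115028 0.35624475 0.10665454] [ 0.44  0.53  1.42 -0.    1.2   1.69]
top
blk [202.3 243.5] 26 [0.5039 0.2195] axis 152.0 size [ 9. 27.] z 0.01
blk [210.2 259.9] 29 [0.4517 0.1921] axis 129.0 size [11. 27.] z 0.01
blk [228.3 262.4] 24 [0.4448 0.1337] axis 148.0 size [ 9. 27.] z 0.011
blk [243.5 261.7] 23 [0.448  0.0846] axis 168.0 size [ 8. 27.] z 0.011
[[152.3 213.1]] [[153.2 213.4]]
side
[[316.6 311.8]] [[316.3 315.3]]
```

View pics/c1.png

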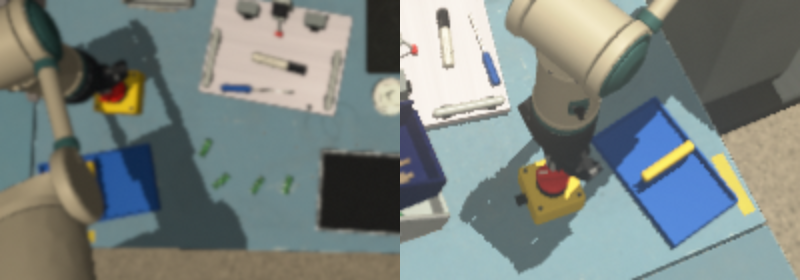

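The gripper is over the red button in both views, and the blocks have not moved. Next I press.

send_rows(xyz=[[0,0,-0.008],[0,0,-0.008],[0,0,-0.004],[0,0,-0.004],[0,0,-0.002]], delta_rot=[[0,0,0],[0,0,0],[0,0,0],[0,0,0],[0,0,0]])

```text
clock: 3.2
position: [0.5918, 0.3567, 0.0828]
ee_rot: [0.0, 0.987, 0.16, 0.0]
contact_force: [-3.6, -2.8, 15.0]
width: 0.0002
gripper_force: 7.5
```

send_rows(xyz=[[0,0,-0.001],[0,0,0],[0,0,0]], delta_rot=[[0,0,0],[0,0,0],[0,0,0]])

```text
clock: 3.5
position: [0.5918, 0.3567, 0.0829]
ee_rot: [0.0, 0.987, 0.16, 0.0]
contact_force: [-3.4, -3.8, 11.6]
width: 0.0
gripper_force: 5.9
```

send_rows(xyz=[[0,0,0.004],[0,0,0.02],[0,0,0.04],[0,0,0.04],[0,0,0]], delta_rot=[[0,0,0],[0,0,0],[0,0,0],[0,0,0],[0,0,0]])

```text
clock: 4.0
position: [0.5954, 0.3592, 0.1913]
ee_rot: [-0.002, 0.987, 0.16, 0.006]
contact_force: [0.6, 0.2, 0.5]
width: 0.0002
gripper_force: 0.0
```

send_rows(xyz=[[0,-0.02,0],[0,-0.02,0],[0,-0.022,-0.01],[0,-0.022,-0.01],[0,-0.022,-0.015],[0,-0.022,-0.015],[0,-0.022,-0.015],[0.002,-0.022,-0.015],[0.002,-0.022,-0.01],[0,0,0]], delta_rot=[[0,0,7.5],[0,0,7.5],[0,0,7.5],[0,0,7.5],[0,0,7.5],[0,0,7.5],[0,0,7.5],[0,0,7.5],[0,0,7.5],[0,0,0]], gripper=0.045, force=30)

```text
clock: 5.0
position: [0.5946, 0.1607, 0.092]
ee_rot: [-0.001, 0.732, 0.681, -0.002]
contact_force: [-0.3, 0.3, -0.7]
width: 0.0449
gripper_force: 0.0
```

```bash
python3 - <<'E'
from m import *
s=readout.get_state(); print(s['position'],s['qpos'].round(2),s['width'])
ims={}
for n in('top','side'):
    im=grab(n); save(im,n+'2.png'); print(n,proj(im,[s['position'],[.599,.163,.0265]]).round(1).tolist()); blocks(im,xr=(.2,.6))
b=cv2.imread('pics/side2.png')[180:330,200:400];a=cv2.imread('pics/top2.png')[160:310,100:300]
cv2.imwrite('pics/c2.png',np.hstack([cv2.resize(x,(400,300),interpolation=cv2.INTER_CUBIC) for x in(a,b)]))
E
```

```text
[0.59461783 0.16068159 0.09201375] [ 0.15  0.44  1.61 -0.    1.09  0.22] 0.044930553036082545
top [[217.5, 213.4], [220.0, 214.1]]
blk [202.4 243.8] 26 [0.5032 0.2194] axis 149.0 size [10. 26.] z 0.011
blk [228.2 262.5] 26 [0.4443 0.134 ] axis 147.0 size [ 9. 27.] z 0.012
blk [243.5 261.7] 23 [0.448  0.0846] axis 168.0 size [ 8. 27.] z 0.011
side [[285.5, 250.0], [284.2, 261.8]]
blk [322.8 225.3] 44 [0.4459 0.0893] axis 168.0 size [15. 28.] z 0.009
blk [329.8 238.7] 41 [0.4457 0.1374] axis 140.0 size [14. 28.] z 0.01
blk [335.9 255.9] 42 [0.4528 0.1947] axis 137.0 size [13. 29.] z 0.01
blk [323.8 270.8] 45 [0.5042 0.224 ] axis 156.0 size [12. 28.] z 0.01
```

View pics/c2.png

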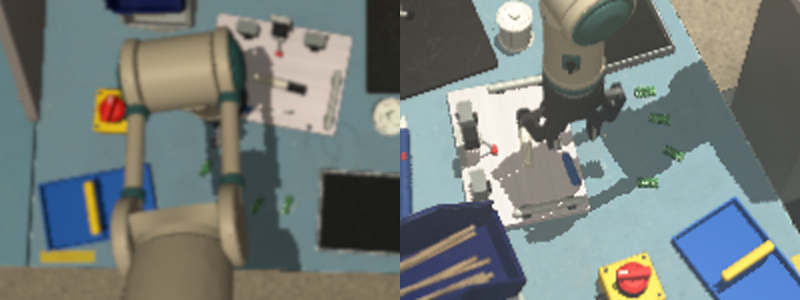

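Fingers in the side half at about (571,140) sit right above the blue handle at (571,168).

send_rows(xyz=[[0.004,0.002,-0.02],[0,0,-0.02],[0,0,-0.015],[0,0,-0.01],[0,0,-0.0045],[0,0,0]], delta_rot=[[0,0,0],[0,0,0],[0,0,0],[0,0,0],[0,0,0],[0,0,0]])

```text
clock: 5.7
position: [0.5998, 0.1659, 0.0247]
ee_rot: [-0.0, 0.732, 0.682, -0.0]
contact_force: [0.7, -0.4, 0.3]
width: 0.045
gripper_force: 0.0
```

send_rows(xyz=[[0,0,0],[0,0,0],[0,0,0],[0,0,0],[0,0,0]], delta_rot=[[0,0,0],[0,0,0],[0,0,0],[0,0,0],[0,0,0]], gripper=0)

```text
clock: 6.2
position: [0.6005, 0.1654, 0.0258]
ee_rot: [0.0, 0.732, 0.681, 0.001]
contact_force: [0.2, 0.2, 5.2]
width: 0.0113
gripper_force: 30.1
```

send_rows(xyz=[[0,0,0],[0,0,0],[0,0,-0.002],[0,0,-0.002],[0,0,0]], delta_rot=[[0,0,0],[0,0,0],[0,0,0],[0,0,0],[0,0,0]], gripper=0.03)

```text
clock: 6.7
position: [0.5994, 0.1652, 0.0201]
ee_rot: [-0.0, 0.732, 0.682, -0.001]
contact_force: [-0.6, 0.0, 0.1]
width: 0.0298
gripper_force: 0.0
```

send_rows(xyz=[[0,0,0],[0,0,0],[0,0,0],[0,0,0]], delta_rot=[[0,0,0],[0,0,0],[0,0,0],[0,0,0]], gripper=0)

```text
clock: 7.1
position: [0.5999, 0.1653, 0.0209]
ee_rot: [0.0, 0.732, 0.682, 0.0]
contact_force: [0.3, -0.1, -0.1]
width: 0.0117
gripper_force: 29.7
```

send_rows(xyz=[[0,0,0.01],[0,0,0.03],[0,0,0.03],[-0.023,-0.029,0.01],[-0.023,-0.029,0],[-0.024,-0.029,0],[-0.024,-0.029,0],[-0.023,-0.029,0],[-0.023,-0.029,0],[0,0,-0.02],[0,0,0]], delta_rot=[[0,0,0],[0,0,0],[0,0,0],[0,0,0],[0,0,0],[0,0,0],[0,0,0],[0,0,0],[0,0,0],[0,0,0],[0,0,0]])

```text
clock: 8.2
position: [0.458, -0.0092, 0.0803]
ee_rot: [-0.001, 0.732, 0.681, -0.001]
contact_force: [0.2, -0.2, 0.0]
width: 0.0114
gripper_force: 29.7
```

```bash
python3 - <<'E'
from m import *
s=readout.get_state(); print(s['position'],s['width'],s['gripper_force'])
im=grab('side'); save(im,'side3.png'); p=proj(im,s['position'])[0]; print(p)
im2=grab('top');save(im2,'top3.png')
u,v=p.astype(int); b=cv2.imread('pics/side3.png')[v-60:v+60,u-80:u+80]; a=cv2.imread('pics/top3.png')[220:310,230:350]
cv2.imwrite('pics/c3.png',np.hstack([cv2.resize(x,(400,300),interpolation=cv2.INTER_CUBIC) for x in(a,b)]))
E
```

```text
[ 0.45801217 -0.00922121  0.08032026] 0.011431031815259554 29.73130702972412
[306.70364296 187.93595036]
```

View pics/c3.png

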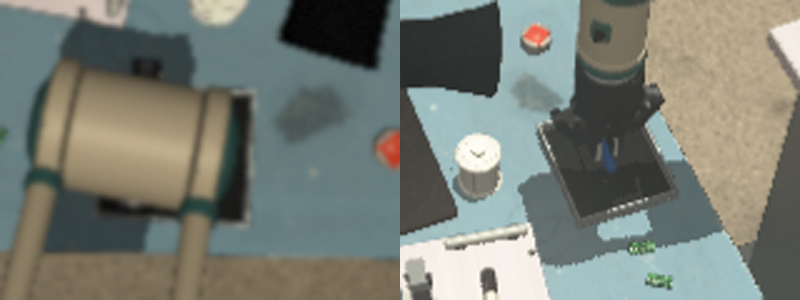

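The screwdriver is held over the tool tray, with the blue handle at (608,158). I lower and release.

send_rows(xyz=[[0,0,-0.03],[0,0,-0.02],[0,0,-0.012],[0,0,-0.007],[0,0,-0.003],[0,0,0]], delta_rot=[[0,0,0],[0,0,0],[0,0,0],[0,0,0],[0,0,0],[0,0,0]])

```text
clock: 8.9
position: [0.4605, -0.0085, 0.0091]
ee_rot: [0.0, 0.732, 0.682, 0.0]
contact_force: [-0.6, -0.2, 0.4]
width: 0.0112
gripper_force: 32.1
```

send_rows(xyz=[[0,0,0],[0,0,0],[0,0,0.02],[0,0,0.035],[0,0,0.035]], delta_rot=[[0,0,0],[0,0,0],[0,0,0],[0,0,0],[0,0,0]], gripper=0.024)

```text
clock: 9.4
position: [0.4594, -0.0087, 0.1]
ee_rot: [-0.0, 0.732, 0.682, -0.0]
contact_force: [1.0, 0.1, 0.0]
width: 0.0241
gripper_force: 0.0
```

send_rows(xyz=[[0.03,0.0183,0],[0.03,0.0183,0],[0.03,0.0183,0],[0.03,0.0183,0],[0.03,0.0183,0],[0.03,0.0183,0],[0,0,-0.02],[0,0,0]], delta_rot=[[0,0,-3],[0,0,-4],[0,0,-4],[0,0,0],[0,0,0],[0,0,0],[0,0,0],[0,0,0]], gripper=0.036)

```text
clock: 10.2
position: [0.6385, 0.1015, 0.0767]
ee_rot: [-0.001, 0.793, 0.609, -0.002]
contact_force: [-0.3, 0.4, -0.3]
width: 0.0358
gripper_force: 0.0
```

```bash
python3 - <<'E'
from m import *
s=readout.get_state(); print(s['position'],s['width'],s['gripper_force'])
im=grab('side'); save(im,'side4.png'); p=proj(im,s['position'])[0]; print(p, proj(im,[[.64,.101,.0275]]))
im2=grab('top');save(im2,'top4.png')
u,v=p.astype(int); b=cv2.imread('pics/side4.png')[v-45:v+45,u-60:u+60]; a=cv2.imread('pics/side4.png')[150:240,250:370]
cv2.imwrite('pics/c4.png',np.hstack([cv2.resize(x,(400,300),interpolation=cv2.INTER_CUBIC) for x in(a,b)]))
E
```

```text
[0.63852973 0.10148584 0.07667641] 0.0358102555377892 0.0
[262.56512054 240.03779183] [[262.56681064 248.24747263]]
```

View pics/c4.png

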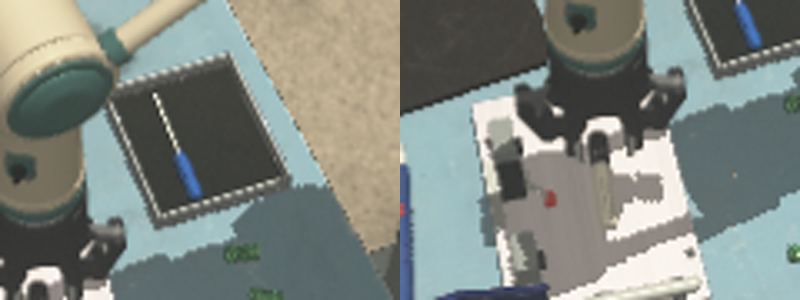

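The screwdriver lies inside the tray (left half: tip at (155,95), butt at (193,195)). The fingers straddle the marker (right half, around (600,150)).

send_rows(xyz=[[0.001,0,-0.02],[0,0,-0.018],[0,0,-0.011],[0,0,-0.005],[0,0,0]], delta_rot=[[0,0,0],[0,0,0],[0,0,0],[0,0,0],[0,0,0]])

```text
clock: 10.8
position: [0.6405, 0.1008, 0.0249]
ee_rot: [-0.0, 0.794, 0.608, -0.0]
contact_force: [-0.5, 0.2, 0.1]
width: 0.0359
gripper_force: 0.0
```

send_rows(xyz=[[0,0,0],[0,0,0],[0,0,0],[0,0,0]], delta_rot=[[0,0,0],[0,0,0],[0,0,0],[0,0,0]], gripper=0)

```text
clock: 11.2
position: [0.6417, 0.1011, 0.0259]
ee_rot: [0.001, 0.794, 0.608, 0.001]
contact_force: [-0.2, -1.0, 4.5]
width: 0.0147
gripper_force: 29.6
```

send_rows(xyz=[[0,0,0],[0,0,0],[0,0,-0.002],[0,0,-0.002],[0,0,0]], delta_rot=[[0,0,0],[0,0,0],[0,0,0],[0,0,0],[0,0,0]], gripper=0.032)

```text
clock: 11.7
position: [0.6404, 0.101, 0.0201]
ee_rot: [-0.0, 0.794, 0.608, -0.001]
contact_force: [0.7, -0.6, 0.4]
width: 0.0317
gripper_force: 0.0
```

send_rows(xyz=[[0,0,0],[0,0,0],[0,0,0],[0,0,0]], delta_rot=[[0,0,0],[0,0,0],[0,0,0],[0,0,0]], gripper=0)

```text
clock: 12.1
position: [0.6409, 0.1011, 0.0208]
ee_rot: [0.0, 0.794, 0.608, 0.0]
contact_force: [-0.0, 0.3, 0.2]
width: 0.0148
gripper_force: 29.2
```

send_rows(xyz=[[0,0,0.01],[0,0,0.03],[0,0,0.03],[-0.0327,-0.0197,0.01],[-0.0327,-0.0197,0],[-0.0327,-0.0197,0],[-0.0327,-0.0197,0],[-0.0327,-0.0197,0],[-0.0327,-0.0197,0],[-0.0328,-0.0198,0],[0,0,-0.03],[0,0,0]], delta_rot=[[0,0,0],[0,0,0],[0,0,0],[0,0,4],[0,0,4],[0,0,4],[0,0,0],[0,0,0],[0,0,0],[0,0,0],[0,0,0],[0,0,0]])

```text
clock: 13.3
position: [0.4091, -0.0368, 0.0699]
ee_rot: [-0.002, 0.726, 0.687, -0.001]
contact_force: [-0.0, 1.0, 0.1]
width: 0.0149
gripper_force: 29.4
```

```bash
python3 - <<'E'
from m import *
s=readout.get_state(); print(s['position'],s['width'],s['gripper_force'])
im=grab('side'); save(im,'side5.png'); p=proj(im,s['position'])[0]
u,v=p.astype(int); b=cv2.imread('pics/side5.png')[v-45:v+45,u-60:u+60]
cv2.imwrite('pics/c5.png',cv2.resize(b,(480,360),interpolation=cv2.INTER_CUBIC))
E
```

```text
[ 0.40913758 -0.03683159  0.06986895] 0.014912836958079606 29.376901388168335
```

View pics/c5.png

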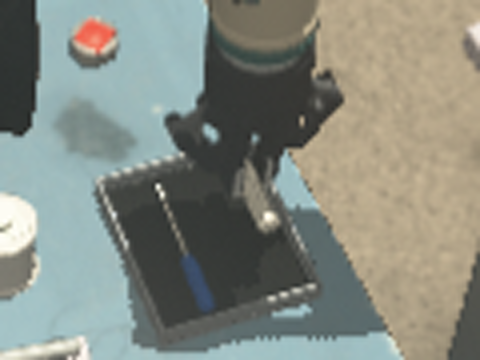

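The marker is held over the front half of the tray at (258,195), clear of the screwdriver.

send_rows(xyz=[[0,0,-0.025],[0,0,-0.02],[0,0,-0.01],[0,0,-0.005],[0,0,-0.001],[0,0,0]], delta_rot=[[0,0,0],[0,0,0],[0,0,0],[0,0,0],[0,0,0],[0,0,0]])

```text
clock: 13.95
position: [0.4127, -0.037, 0.0104]
ee_rot: [0.001, 0.726, 0.688, 0.0]
contact_force: [0.5, -0.6, -0.4]
width: 0.0149
gripper_force: 29.4
```

send_rows(xyz=[[0,0,0],[0,0,0],[0,0,0.02],[0,0,0.035],[0,0,0.035]], delta_rot=[[0,0,0],[0,0,0],[0,0,0],[0,0,0],[0,0,0]], gripper=0.028)

```text
clock: 14.45
position: [0.4113, -0.0368, 0.1009]
ee_rot: [-0.0, 0.726, 0.688, -0.0]
contact_force: [2.0, 0.2, 0.4]
width: 0.0284
gripper_force: 0.0
```

```bash
python3 - <<'E'
from m import *
s=readout.get_state(); print(s['position'],s['qpos'].round(2))
for n in('top','side'):
    im=grab(n); save(im,n+'6.png'); print(n); blocks(im,xr=(.25,.6),yr=(-.35,.5))
E
```

```text
[ 0.41130139 -0.03680773  0.10088044] [-0.26  0.16  2.03  0.    0.95 -0.2 ]
top
blk [202.3 243.5] 26 [0.5039 0.2195] axis 152.0 size [ 9. 27.] z 0.011
blk [210.3 259.9] 28 [0.4517 0.1919] axis 130.0 size [11. 27.] z 0.011
blk [228.3 262.4] 24 [0.4448 0.1337] axis 148.0 size [ 9. 27.] z 0.012
blk [243.5 261.7] 23 [0.448  0.0846] axis 168.0 size [ 8. 27.] z 0.012
side
blk [322.8 225.3] 44 [0.4459 0.0893] axis 168.0 size [15. 28.] z 0.01
blk [329.9 238.4] 39 [0.4451 0.1368] axis 138.0 size [14. 28.] z 0.011
blk [336.  255.7] 44 [0.4524 0.1941] axis 135.0 size [14. 29.] z 0.01
blk [323.7 270.4] 43 [0.5039 0.2226] axis 146.0 size [13. 27.] z 0.01
```

send_rows(xyz=[[0.0036,0.0123,0],[0.0036,0.0123,0],[0.0036,0.0123,0],[0.0036,0.0123,0],[0.0036,0.0123,-0.01],[0.0036,0.0123,-0.01],[0.0036,0.0123,-0.01],[0.0036,0.0123,-0.01],[0.0036,0.0123,-0.01],[0.0036,0.0123,0],[0,0,0],[0,0,0]], delta_rot=[[0,0,8.1],[0,0,8.1],[0,0,8.1],[0,0,8.1],[0,0,8.1],[0,0,8.1],[0,0,8.1],[0,0,8.1],[0,0,8.1],[0,0,8.1],[0,0,0],[0,0,0]], gripper=0.038)

```text
clock: 15.75
position: [0.4475, 0.086, 0.0496]
ee_rot: [-0.0, 0.106, 0.994, -0.0]
contact_force: [0.3, -0.6, -0.0]
width: 0.0381
gripper_force: 0.0
```

```bash
python3 - <<'E'
from m import *
s=readout.get_state(); print(s['position'],s['qpos'].round(2))
im=grab('side'); save(im,'side7.png');blocks(im,xr=(.25,.6),yr=(-.35,.5)); p=proj(im,s['position'])[0]; print(p)
u,v=p.astype(int); b=cv2.imread('pics/side7.png')[v-45:v+45,u-60:u+60]
c=cv2.imread('pics/top6.png')[235:310,235:335]
cv2.imwrite('pics/c7.png',np.hstack([cv2.resize(x,(400,300),interpolation=cv2.INTER_CUBIC) for x in (b,c)]))
E
```

```text
[0.44747226 0.08595295 0.04955251] [ 0.04  0.29  2.02 -0.    0.84 -1.32]
blk [319.3 225.3] 7 [0.4556 0.0852] axis 44.0 size [9. 7.] z 0.011
blk [330.1 238.5] 37 [0.4446 0.1374] axis 142.0 size [14. 28.] z 0.01
blk [336.  255.7] 45 [0.4524 0.1939] axis 134.0 size [14. 29.] z 0.01
blk [323.7 270.6] 46 [0.5039 0.2232] axis 143.0 size [14. 27.] z 0.01
[322.76878667 218.12994432]
```

View pics/c7.png

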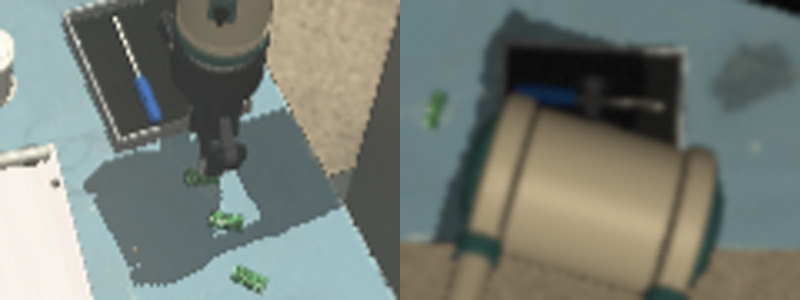

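The fingers straddle the first block (side half, at about (200,178)).

send_rows(xyz=[[0,0,-0.02],[0,0,-0.015],[0,0,-0.008],[0,0,-0.003],[0,0,0],[0,0,0]], delta_rot=[[0,0,0],[0,0,0],[0,0,0],[0,0,0],[0,0,0],[0,0,0]])

```text
clock: 16.4
position: [0.4484, 0.086, 0.0043]
ee_rot: [0.001, 0.105, 0.994, 0.0]
contact_force: [0.3, -0.0, -0.9]
width: 0.0376
gripper_force: 0.0
```

send_rows(xyz=[[0,0,0],[0,0,0],[0,0,0],[0,0,0],[0,0,0.02],[0,0,0.03],[0,0,0.03],[0,0,0]], delta_rot=[[0,0,0],[0,0,0],[0,0,0],[0,0,0],[0,0,0],[0,0,0],[0,0,0],[0,0,0]], gripper=0)

```text
clock: 17.2
position: [0.4509, 0.0864, 0.0871]
ee_rot: [0.004, 0.105, 0.994, 0.001]
contact_force: [0.2, 0.2, 0.0]
width: 0.0075
gripper_force: 27.7
```

send_rows(xyz=[[0.0036,0.0377,0],[0.0036,0.0377,0],[0.0036,0.0377,0],[0.0036,0.0377,0],[0.0036,0.0377,0],[0.0036,0.0377,0],[0.0036,0.0377,0],[0,0,-0.025],[0,0,-0.025],[0,0,-0.015],[0,0,-0.008],[0,0,0]], delta_rot=[[0,0,4],[0,0,4],[0,0,4],[0,0,4],[0,0,4],[0,0,4],[0,0,0],[0,0,0],[0,0,0],[0,0,0],[0,0,0],[0,0,0]])

```text
clock: 18.4
position: [0.4721, 0.3495, 0.0092]
ee_rot: [-0.001, -0.104, 0.995, -0.001]
contact_force: [-0.2, -0.8, 0.2]
width: 0.0078
gripper_force: 27.8
```

send_rows(xyz=[[0,0,0],[0,0,0],[0,0,0.02],[0,0,0.03],[0,0,0.03]], delta_rot=[[0,0,0],[0,0,0],[0,0,0],[0,0,0],[0,0,0]], gripper=0.024)

```text
clock: 18.9
position: [0.4731, 0.3499, 0.0924]
ee_rot: [0.0, -0.104, 0.995, 0.0]
contact_force: [0.0, 0.1, -0.0]
width: 0.0237
gripper_force: 0.0
```

```bash
python3 - <<'E'
from m import *
s=readout.get_state(); print(s['position'],s['qpos'].round(2))
for n in('top','side'):
    im=grab(n); save(im,n+'8.png'); print(n); blocks(im,xr=(.25,.6),yr=(-.35,.5))
E
```

```text
[0.47313771 0.34987703 0.09236046] [ 0.52  0.4   1.68  0.    1.06 -1.26]
top
blk [202.3 243.5] 26 [0.5039 0.2195] axis 152.0 size [ 9. 27.] z 0.012
blk [162.8 255.3] 6 [0.4639 0.3461] axis 33.0 size [7. 6.] z 0.014
blk [210.4 259.9] 29 [0.4518 0.1915] axis 128.0 size [11. 27.] z 0.011
blk [228.3 262.4] 24 [0.4448 0.1337] axis 148.0 size [ 9. 27.] z 0.011
side
blk [329.9 238.4] 39 [0.4451 0.1368] axis 138.0 size [14. 28.] z 0.011
blk [336.1 255.7] 44 [0.4521 0.194 ] axis 132.0 size [14. 29.] z 0.011
blk [323.4 270.5] 43 [0.5045 0.2226] axis 145.0 size [14. 26.] z 0.01
blk [354.2 305.9] 36 [0.4708 0.3498] axis 15.0 size [29. 10.] z 0.013
```

send_rows(xyz=[[-0.004,-0.0307,0],[-0.004,-0.0307,0],[-0.004,-0.0307,0],[-0.004,-0.0307,0],[-0.004,-0.0307,0],[-0.004,-0.0307,0],[-0.004,-0.0307,0],[0,0,-0.03],[0,0,-0.025],[0,0,-0.02],[0,0,-0.0125],[0,0,0]], delta_rot=[[0,0,-7],[0,0,-7],[0,0,-7],[0,0,-7],[0,0,-7],[0,0,-7],[0,0,-6],[0,0,0],[0,0,0],[0,0,0],[0,0,0],[0,0,0]], gripper=0.038)

```text
clock: 20.2
position: [0.4436, 0.1347, 0.0021]
ee_rot: [-0.002, 0.31, 0.951, -0.001]
contact_force: [-0.1, -0.0, 0.3]
width: 0.0381
gripper_force: 0.0
```

send_rows(xyz=[[0,0,0],[0,0,0],[0,0,0],[0,0,0],[0,0,0.02],[0,0,0.03],[0,0,0.03],[0,0,0]], delta_rot=[[0,0,0],[0,0,0],[0,0,0],[0,0,0],[0,0,0],[0,0,0],[0,0,0],[0,0,0]], gripper=0)

```text
clock: 21.0
position: [0.4482, 0.1358, 0.087]
ee_rot: [0.004, 0.309, 0.951, 0.002]
contact_force: [0.3, 0.8, -0.9]
width: 0.0079
gripper_force: 27.8
```

send_rows(xyz=[[-0.0032,0.0292,0],[-0.0032,0.0292,0],[-0.0032,0.0292,0],[-0.0032,0.0292,0],[-0.0032,0.0292,0],[-0.0032,0.0292,0],[-0.0033,0.0295,0],[0,0,-0.025],[0,0,-0.025],[0,0,-0.015],[0,0,-0.008],[0,0,0]], delta_rot=[[0,0,7],[0,0,7],[0,0,7],[0,0,7],[0,0,7],[0,0,7],[0,0,6],[0,0,0],[0,0,0],[0,0,0],[0,0,0],[0,0,0]])

```text
clock: 22.2
position: [0.4216, 0.3393, 0.009]
ee_rot: [-0.001, -0.104, 0.995, -0.001]
contact_force: [-0.6, 0.3, -0.2]
width: 0.0076
gripper_force: 27.8
```

send_rows(xyz=[[0,0,0],[0,0,0],[0,0,0.02],[0,0,0.03],[0,0,0.03]], delta_rot=[[0,0,0],[0,0,0],[0,0,0],[0,0,0],[0,0,0]], gripper=0.024)

```text
clock: 22.7
position: [0.4226, 0.3397, 0.0919]
ee_rot: [0.0, -0.104, 0.995, 0.0]
contact_force: [1.4, 0.7, 0.2]
width: 0.0238
gripper_force: 0.0
```

```bash
python3 - <<'E'
from m import *
s=readout.get_state(); print(s['position'],s['qpos'].round(2))
for n in('top','side'):
    im=grab(n); save(im,n+'9.png'); print(n); blocks(im,xr=(.25,.6),yr=(-.35,.5))
E
```

```text
[0.42263002 0.33972963 0.09186208] [ 0.55  0.34  1.78  0.    1.01 -1.23]
top
blk [202.3 243.5] 26 [0.5039 0.2195] axis 152.0 size [ 9. 27.] z 0.011
blk [162.3 252.7] 16 [0.4723 0.3482] axis 9.0 size [20.  6.] z 0.015
blk [210.3 259.9] 28 [0.4517 0.1919] axis 130.0 size [11. 27.] z 0.011
side
blk [336.  255.7] 44 [0.4524 0.1941] axis 135.0 size [14. 29.] z 0.01
blk [323.5 270.2] 38 [0.5041 0.2218] axis 146.0 size [13. 26.] z 0.01
blk [369.1 295.9] 25 [0.4203 0.3394] axis 8.0 size [27.  9.] z 0.014
blk [353.7 306.3] 34 [0.4726 0.3504] axis 16.0 size [26. 10.] z 0.013
```

send_rows(xyz=[[0.0037,-0.0184,0],[0.0037,-0.0184,0],[0.0037,-0.0184,0],[0.0037,-0.0184,0],[0.0037,-0.0184,0],[0.0037,-0.0184,0],[0.0037,-0.0184,0],[0.0037,-0.0184,-0.01],[0,0,-0.035],[0,0,-0.028],[0,0,-0.015],[0,0,0]], delta_rot=[[0,0,-7.5],[0,0,-7.5],[0,0,-7.5],[0,0,-7.5],[0,0,-7.5],[0,0,-7.5],[0,0,-7.5],[0,0,-7.5],[0,0,0],[0,0,0],[0,0,0],[0,0,0]], gripper=0.038)

```text
clock: 24.0
position: [0.4508, 0.192, 0.0006]
ee_rot: [-0.001, 0.407, 0.913, -0.001]
contact_force: [-0.9, -0.4, 0.9]
width: 0.0381
gripper_force: 0.0
```

send_rows(xyz=[[0,0,0],[0,0,0],[0,0,0],[0,0,0],[0,0,0.02],[0,0,0.03],[0,0,0.03],[0,0,0]], delta_rot=[[0,0,0],[0,0,0],[0,0,0],[0,0,0],[0,0,0],[0,0,0],[0,0,0],[0,0,0]], gripper=0)

```text
clock: 24.8
position: [0.4553, 0.1936, 0.0863]
ee_rot: [0.004, 0.407, 0.913, 0.003]
contact_force: [1.7, -0.5, -0.9]
width: 0.0076
gripper_force: 29.3
```

send_rows(xyz=[[0.0004,0.0308,0],[0.0004,0.0308,0],[0.0004,0.0308,0],[0.0004,0.0308,0],[0.0004,0.0308,0],[0.0004,0.0308,0],[0.0004,0.0308,0],[0.0004,0.0308,0],[0,0,-0.03],[0,0,-0.028],[0,0,-0.014],[0,0,0]], delta_rot=[[0,0,7.5],[0,0,7.5],[0,0,7.5],[0,0,7.5],[0,0,7.5],[0,0,7.5],[0,0,7.5],[0,0,7.5],[0,0,0],[0,0,0],[0,0,0],[0,0,0]])

```text
clock: 26.0
position: [0.4539, 0.4379, 0.0079]
ee_rot: [-0.002, -0.104, 0.995, -0.001]
contact_force: [0.2, -0.3, -0.3]
width: 0.0082
gripper_force: 34.8
```

send_rows(xyz=[[0,0,0],[0,0,0],[0,0,0.02],[0,0,0.03],[0,0,0.03]], delta_rot=[[0,0,0],[0,0,0],[0,0,0],[0,0,0],[0,0,0]], gripper=0.024)

```text
clock: 26.5
position: [0.4557, 0.439, 0.0923]
ee_rot: [0.001, -0.104, 0.995, 0.0]
contact_force: [1.0, -0.0, 0.7]
width: 0.0241
gripper_force: 0.0
```

```bash
python3 - <<'E'
from m import *
s=readout.get_state(); print(s['position'],s['qpos'].round(2))
for n in('top','side'):
    im=grab(n); save(im,n+'10.png'); print(n); blocks(im,xr=(.25,.6),yr=(-.35,.5))
E
```

```text
[0.45567061 0.4389595  0.09230657] [ 0.66  0.46  1.58  0.    1.1  -1.12]
top
blk [202.3 243.4] 27 [0.5042 0.2196] axis 153.0 size [ 9. 27.] z 0.011
blk [162.2 252.5] 19 [0.473  0.3487] axis 9.0 size [23.  6.] z 0.014
blk [135.1 259.7] 9 [0.4485 0.4352] axis 11.0 size [15.  5.] z 0.014
blk [164.8 268.3] 15 [0.4226 0.3378] axis 12.0 size [23.  6.] z 0.013
side
blk [323.7 270.6] 46 [0.5039 0.2232] axis 143.0 size [14. 27.] z 0.009
blk [353.6 306.3] 34 [0.473  0.3502] axis 13.0 size [27. 10.] z 0.014
blk [375.  332.8] 41 [0.4529 0.4384] axis 12.0 size [28. 11.] z 0.014
```

send_rows(xyz=[[0.0081,-0.0363,0],[0.0081,-0.0363,0],[0.0081,-0.0363,0],[0.0081,-0.0363,0],[0.0081,-0.0363,0],[0.0081,-0.0363,0],[0,0,0],[0,0,-0.03],[0,0,-0.028],[0,0,-0.02],[0,0,-0.01],[0,0,0]], delta_rot=[[0,0,-7.4],[0,0,-7.4],[0,0,-7.4],[0,0,-7.4],[0,0,-7.4],[0,0,-7.4],[0,0,0],[0,0,0],[0,0,0],[0,0,0],[0,0,0],[0,0,0]], gripper=0.038)

```text
clock: 27.8
position: [0.503, 0.2214, 0.0014]
ee_rot: [-0.001, 0.279, 0.96, -0.0]
contact_force: [0.9, 0.5, 1.0]
width: 0.0382
gripper_force: 0.0
```

send_rows(xyz=[[0,0,0],[0,0,0],[0,0,0],[0,0,0],[0,0,0.02],[0,0,0.03],[0,0,0.03],[0,0,0]], delta_rot=[[0,0,0],[0,0,0],[0,0,0],[0,0,0],[0,0,0],[0,0,0],[0,0,0],[0,0,0]], gripper=0)

```text
clock: 28.6
position: [0.507, 0.2221, 0.0865]
ee_rot: [0.004, 0.279, 0.96, 0.003]
contact_force: [0.7, 0.2, 0.3]
width: 0.0081
gripper_force: 29.3
```

send_rows(xyz=[[-0.0143,0.0294,0],[-0.0143,0.0294,0],[-0.0143,0.0294,0],[-0.0143,0.0294,0],[-0.0143,0.0294,0],[-0.0143,0.0294,0],[-0.0143,0.0294,0],[0,0,-0.02],[0,0,-0.025],[0,0,-0.02],[0,0,-0.008],[0,0,0]], delta_rot=[[0,0,7.4],[0,0,7.4],[0,0,7.4],[0,0,7.4],[0,0,7.4],[0,0,7.4],[0,0,0],[0,0,0],[0,0,0],[0,0,0],[0,0,0],[0,0,0]])

```text
clock: 29.8
position: [0.4031, 0.4263, 0.0081]
ee_rot: [-0.001, -0.104, 0.995, -0.001]
contact_force: [-0.2, -0.1, 0.6]
width: 0.0078
gripper_force: 29.5
```

send_rows(xyz=[[0,0,0],[0,0,0],[0,0,0.02],[0,0,0.04],[0,0,0.04],[0,-0.02,0.02],[0,-0.04,0],[0,-0.04,0],[0,-0.04,0],[0,-0.04,0],[0,-0.04,0],[0,0,0]], delta_rot=[[0,0,0],[0,0,0],[0,0,0],[0,0,0],[0,0,0],[0,0,0],[0,0,0],[0,0,0],[0,0,0],[0,0,0],[0,0,0],[0,0,0]], gripper=0.024)

```text
clock: 31.0
position: [0.4032, 0.2031, 0.1299]
ee_rot: [-0.0, -0.102, 0.995, -0.001]
contact_force: [0.9, 0.5, -0.4]
width: 0.024
gripper_force: 0.0
```

```bash
python3 - <<'E'
from m import *
s=readout.get_state(); print(s['position'],s['qpos'].round(2))
for n in('top','side'):
    im=grab(n); save(im,n+'11.png'); print(n); blocks(im,xr=(.25,.6),yr=(-.5,.5))
    H,S,V=cv2.split(cv2.cvtColor(im['color'],cv2.COLOR_RGB2HSV))
    Y=(H>18)&(H<35)&(S>120); p=np.argwhere(Y)[:,::-1]; D=depthpt(im,p); k=(D[:,2]>.042)&(D[:,2]<.06)&(D[:,0]<.55)&(D[:,0]>.35)&(D[:,1]>.3)
    if k.sum()>20:
        W=onplane(im,p[k],.051)[:,:2]; r=cv2.minAreaRect(W.astype(np.float32)*1000); print('handle',k.sum(),r)
cv2.imwrite('pics/c11.png',cv2.imread('pics/side11.png')[140:420,170:450])
cv2.imwrite('pics/c11.png',np.hstack([cv2.resize(cv2.imread('pics/top11.png')[150:310,110:350],(400,300)),cv2.resize(cv2.imread('pics/side11.png')[150:360,180:450],(400,300))]))
E
```

```text
[0.40320389 0.20309732 0.12989956] [ 0.31  0.18  1.91 -0.    1.05 -1.46]
top
blk [162.4 252.9] 19 [0.4717 0.3478] axis 12.0 size [26.  7.] z 0.013
blk [134.8 258.4] 17 [0.4525 0.4363] axis 12.0 size [23.  6.] z 0.014
blk [165.3 264.5] 6 [0.4346 0.3367] axis 3.0 size [10.  3.] z 0.015
blk [137.4 272.2] 9 [0.4085 0.4255] axis 8.0 size [13.  3.] z 0.012
handle 91 ((444.9906921386719, 388.3561096191406), (65.71576690673828, 14.136475563049316), 11.069064140319824)
side
blk [359. 296.] 26 [0.446  0.3289] axis 15.0 size [29.  7.] z 0.013
blk [353.6 306.1] 34 [0.4726 0.3497] axis 13.0 size [27. 10.] z 0.013
blk [389.1 321.8] 31 [0.4041 0.4259] axis 15.0 size [30.  9.] z 0.014
blk [375.  332.8] 41 [0.4529 0.4384] axis 12.0 size [28. 11.] z 0.013
handle 143 ((439.525634765625, 391.1712646484375), (81.98660278320312, 13.853214263916016), 13.344634056091309)
```

View pics/c11.png

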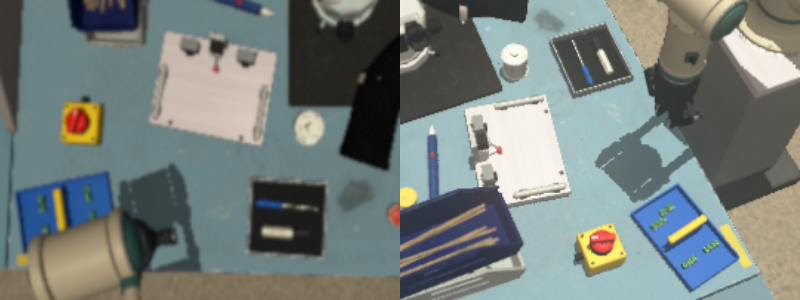

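All four blocks are in the blue tray, both tools lie inside the grey tray and the feeder deck is clear. Next is the feeder fit.

```bash
python3 - <<'E'
from m import *
for n in('top','side'):
    im=grab(n); c=im['color'].astype(int)
    p=np.argwhere((c.min(2)>125)&(c.max(2)-c.min(2)<45))[:,::-1]; D=depthpt(im,p)
    k=(D[:,2]>.012)&(D[:,2]<.028)&(np.hypot(D[:,0]-.657,D[:,1]-.108)<.17)
    m=np.zeros((420,560),np.uint8); m[p[k][:,1],p[k][:,0]]=1
    m=cv2.morphologyEx(m,cv2.MORPH_OPEN,np.ones((2,2)))
    q=np.argwhere(m)[:,::-1]; W=onplane(im,q,.02)[:,:2]
    r=cv2.minAreaRect(W.astype(np.float32)*1000); print(n,len(q),r)
    # guides: high points z .028-.036 near
    q=np.argwhere(np.ones((420,560)))[:,::-1]; D=depthpt(im,q)
    xa=np.array([.986,-.167]); ya=np.array([.167,.986]); s=np.array([.6455,.110])
    l=(D[:,:2]-s)@np.c_[xa,ya]
    for sg in(1,-1):
        k=(D[:,2]>.028)&(D[:,2]<.038)&(abs(l[:,0]+14)<45)&(abs(l[:,1]-sg*100)<12)
        if k.sum()<10: continue
        G=onplane(im,q[k],.032)[:,:2]; f=np.polyfit((G-s)@xa,(G-s)@ya,1); print(' guide',sg,k.sum(),'y at x=-14:',np.polyval(f,-.014).round(4),'slope deg',np.degrees(np.arctan(f[0])).round(2), 'xrange',((G-s)@xa).min().round(4),((G-s)@xa).max().round(4))
    # end stops/bumpers & lever roller red
    R=(c[...,0]>150)&(c[...,1]<90)&(c[...,2]<90); q=np.argwhere(R)[:,::-1]; D=depthpt(im,q); k=np.hypot(D[:,0]-.688,D[:,1]-.103)<.02
    if k.any(): G=onplane(im,q[k],.03)[:,:2].mean(0); print(' roller',k.sum(),G,(G-s)@xa,(G-s)@ya, D[k].mean(0))
E
```

```text
top 2848 ((689.8026733398438, 98.49398803710938), (223.43492126464844, 235.1873016357422), 80.28559875488281)
 roller 4 [0.68944052 0.10193458] 0.04467227876156822 -0.0006144382385292295 [0.68880314 0.10155289 0.03370939]
side 3100 ((691.61083984375, 106.6933822631836), (224.31532287597656, 234.61117553710938), 80.2499771118164)
 roller 2 [0.69098828 0.10818233] 0.04515499386856512 0.005804323069753055 [0.69106515 0.10852007 0.03069096]
```

send_rows(xyz=[[0.007,0.0372,0],[0.007,0.0372,0],[0.007,0.0372,0],[0.007,0.0372,0],[0.0075,0.0372,0],[0,0,-0.03],[0,0,-0.03],[0,0,-0.025],[0,0,-0.015],[0,0,-0.006],[0,0,0]], delta_rot=[[0,0,0],[0,0,0],[0,0,0],[0,0,0],[0,0,0],[0,0,0],[0,0,0],[0,0,0],[0,0,0],[0,0,0],[0,0,0]], gripper=0.045)

```text
clock: 32.3
position: [0.4386, 0.3939, 0.0224]
ee_rot: [-0.001, -0.105, 0.994, -0.0]
contact_force: [-0.6, 0.0, 0.5]
width: 0.0449
gripper_force: 0.0
```

send_rows(xyz=[[0,0,0],[0,0,0],[0,0,0],[0,0,0],[0,0,0]], delta_rot=[[0,0,0],[0,0,0],[0,0,0],[0,0,0],[0,0,0]], gripper=0, force=70)

```text
clock: 32.8
position: [0.4402, 0.393, 0.0248]
ee_rot: [0.001, -0.104, 0.995, 0.0]
contact_force: [0.1, -3.7, 6.8]
width: 0.0127
gripper_force: 69.5
```

send_rows(xyz=[[0,0,0.01],[0,0,0.025],[0,0,0.03],[0,0,0.03],[0,0,0.02],[0,0,0]], delta_rot=[[0,0,0],[0,0,0],[0,0,0],[0,0,0],[0,0,0],[0,0,0]])

```text
clock: 33.4
position: [0.4408, 0.3945, 0.1415]
ee_rot: [0.003, -0.104, 0.995, 0.002]
contact_force: [0.5, 1.1, -4.8]
width: 0.0128
gripper_force: 68.7
```

send_rows(xyz=[[0,-0.02,0],[0.005,-0.03,0],[0.015,-0.03,0],[0.02,-0.03,0],[0.025,-0.03,0],[0.025,-0.03,0],[0.025,-0.03,0],[0.025,-0.03,0],[0.025,-0.03,0],[0.02,-0.02,0],[0.011,0,0],[0,0,0]], delta_rot=[[0,0,0],[0,0,-3],[0,0,-3],[0,0,-3],[0,0,-3],[0,0,-3],[0,0,-3],[0,0,-3],[0,0,-0.6],[0,0,0],[0,0,0],[0,0,0]])

```text
clock: 34.6
position: [0.6355, 0.112, 0.1361]
ee_rot: [-0.001, 0.085, 0.996, 0.0]
contact_force: [-0.4, -0.4, -4.9]
width: 0.0127
gripper_force: 68.9
```

```bash
python3 - <<'E'
from m import *
s=readout.get_state(); print(s['position'],s['ee_rot'],s['width'],s['gripper_force'],s['contact_force'])
for n in('top','side'):
    im=grab(n); save(im,n+'12.png'); blocks(im,zmid=.12,xr=(.3,.8))
cv2.imwrite('pics/c12.png',np.hstack([cv2.resize(cv2.imread('pics/top12.png')[150:270,150:310],(400,300)),cv2.resize(cv2.imread('pics/side12.png')[180:300,190:350],(400,300))]))
E
```

```text
[0.63552858 0.11195798 0.13612934] [-1.34063910e-03  8.52796327e-02  9.96356144e-01  1.43399568e-04] 0.012672730912472811 68.88354063034058 [-0.40805874 -0.35357841 -4.8564988 ]
blk [398.3 188.6] 1709 [ 0.6744 -0.3808] axis 112.0 size [123. 189.] z 0.046
blk [249.8 191.8] 6 [0.6583 0.0612] axis 45.0 size [6. 4.] z 0.127
blk [253.8 203.6] 19 [0.6229 0.0484] axis 171.0 size [24.  6.] z 0.126
blk [216.5 206.7] 21 [0.612  0.1599] axis 168.0 size [ 7. 22.] z 0.126
blk [267.9  83.4] 126 [ 0.4225 -0.4116] axis 80.0 size [44. 79.] z 0.009
blk [202.3 116.1] 335 [ 0.6643 -0.3569] axis 103.0 size [ 62. 146.] z 0.047
blk [182.4 143. ] 10 [ 0.7521 -0.2762] axis 116.0 size [ 6. 18.] z 0.063
blk [253.4 222. ] 36 [0.6487 0.0625] axis 168.0 size [14. 23.] z 0.125
blk [280.  246.9] 41 [0.6104 0.16  ] axis 173.0 size [13. 24.] z 0.124
blk [261.  251.1] 42 [0.6612 0.1527] axis 171.0 size [14. 25.] z 0.123
```

View pics/c12.png

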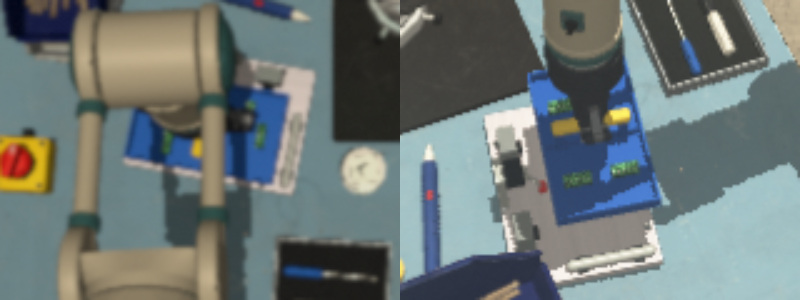

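The loaded tray is held level over the feeder with its blocks inside. I lower it and compare tray and deck edges in both views.

send_rows(xyz=[[0,0,-0.02],[0,0,-0.02],[0,0,-0.018],[0,0,-0.008],[0,0,0],[0,0,0]], delta_rot=[[0,0,0],[0,0,0],[0,0,0],[0,0,0],[0,0,0],[0,0,0]])

```text
clock: 35.3
position: [0.6353, 0.1135, 0.0729]
ee_rot: [0.0, 0.084, 0.996, 0.0]
contact_force: [0.3, -0.2, -4.9]
width: 0.0125
gripper_force: 68.9
```

```bash
cat > fit.py <<'E'
from m import *
import sys
def run(tag):
    s=readout.get_state(); P=s['position']; n=s['ee_rot']; print(P.round(4),n.round(4))
    zb=P[2]-.0248; yaw=np.radians(-9.72)
    xa=np.array([np.cos(yaw),np.sin(yaw)]); ya=np.array([-xa[1],xa[0]])
    print('tcp lat',P[:2]@ya,'lon',P[:2]@xa,'zb',zb)
    for n in('top','side'):
        im=grab(n); save(im,n+tag+'.png')
        H,S,V=cv2.split(cv2.cvtColor(im['color'],cv2.COLOR_RGB2HSV)); B=(H>100)&(H<125)&(S>130)
        p=np.argwhere(B)[:,::-1]; D=depthpt(im,p); k=(D[:,2]>zb+.011)&(D[:,2]<zb+.03)&(np.hypot(*(D[:,:2]-P[:2]).T)<.13)
        W=onplane(im,p[k],zb+.018)[:,:2]; r=cv2.minAreaRect(W.astype(np.float32)*1000)
        print(n,'tray',k.sum(),np.round(r[0],1),np.round(r[1],1),round(r[2],2),'lat range',(W@ya).min().round(4),(W@ya).max().round(4),'lon range',(W@xa).min().round(4),(W@xa).max().round(4))
        c=im['color'].astype(int); p=np.argwhere((c.min(2)>60)&(c.max(2)-c.min(2)<45))[:,::-1]; D=depthpt(im,p)
        lo=D[:,:2]@xa; la=D[:,:2]@ya
        k=(D[:,2]>.016)&(D[:,2]<.025)&(lo>.54)&(lo<.72)&(abs(la-.218)<.125)
        W=onplane(im,p[k],.02)[:,:2]; print('  deck lat',np.percentile(W@ya,[.2,99.8]).round(4),'lon',np.percentile(W@xa,[.5,99.5]).round(4))
        k=(D[:,2]>.027)&(D[:,2]<.04)&(lo>.57)&(lo<.64)&(abs(abs(la-.218)-.1)<.015)
        W=onplane(im,p[k],.031)[:,:2]; v=W@ya
        for q in (v<.218,v>.218): 
            if q.sum()>4: print('  guide',q.sum(),v[q].min().round(4),v[q].max().round(4),v[q].mean().round(4))
run(sys.argv[1])
E
python3 fit.py 13
```

```text
[0.6353 0.1135 0.0729] [3.000e-04 8.380e-02 9.965e-01 1.000e-04]
tcp lat 0.21916382624785577 lon 0.6070011981612934 zb 0.048135314958390255
top tray 31 [611.4 125.5] [159.9  66.9] 83.12 lat range 0.1455 0.3058 lon range 0.5501 0.6188
  deck lat [0.1059 0.3289] lon [0.5487 0.7128]
  guide 83 0.1097 0.1254 0.1177
  guide 24 0.3163 0.3228 0.3197
side tray 193 [632.8 115.4] [180.7 108.7] 80.21 lat range 0.1302 0.3109 lon range 0.5498 0.6585
  deck lat [0.1062 0.3323] lon [0.5491 0.7129]
  guide 116 0.3052 0.3283 0.3187
```

send_rows(xyz=[[0,-0.0012,-0.008],[0,0,-0.008],[0,0,-0.006],[0,0,-0.003],[0,0,0]], delta_rot=[[0,0,0],[0,0,0],[0,0,0],[0,0,0],[0,0,0]])

```text
clock: 35.9
position: [0.6347, 0.1117, 0.0463]
ee_rot: [-0.001, 0.084, 0.996, -0.0]
contact_force: [-1.2, -0.0, -3.2]
width: 0.0133
gripper_force: 68.9
```

send_rows(xyz=[[0.003,-0.0005,0],[0.003,-0.0005,0],[0.003,-0.0005,0],[0.002,0,0],[0,0,0]], delta_rot=[[0,0,0],[0,0,0],[0,0,0],[0,0,0],[0,0,0]])

```text
clock: 36.4
position: [0.647, 0.1102, 0.0475]
ee_rot: [0.0, 0.084, 0.996, 0.0]
contact_force: [0.3, -0.2, -4.3]
width: 0.0125
gripper_force: 68.9
```

send_rows(xyz=[[0.002,-0.0003,0],[0.001,-0.0002,0],[0,0,0]], delta_rot=[[0,0,0],[0,0,0],[0,0,0]])

```text
clock: 36.7
position: [0.6495, 0.1098, 0.0473]
ee_rot: [0.0, 0.084, 0.996, 0.0]
contact_force: [0.2, -0.2, -4.9]
width: 0.0129
gripper_force: 68.9
```

send_rows(xyz=[[0.001,-0.0002,-0.001],[0.001,-0.0002,-0.001],[0,0,0]], delta_rot=[[0,0,0],[0,0,0],[0,0,0]])

```text
clock: 37.0
position: [0.6515, 0.1094, 0.0452]
ee_rot: [-0.0, 0.084, 0.996, 0.0]
contact_force: [-0.9, 0.1, -4.4]
width: 0.0128
gripper_force: 68.9
```

send_rows(xyz=[[0.001,-0.0002,0],[0.001,-0.0002,0],[0,0,0]], delta_rot=[[0,0,0],[0,0,0],[0,0,0]])

```text
clock: 37.3
position: [0.6519, 0.1092, 0.0452]
ee_rot: [-0.002, 0.084, 0.996, 0.0]
contact_force: [-4.4, 0.7, -1.2]
width: 0.0124
gripper_force: 69.3
```

send_rows(xyz=[[0.001,-0.0002,-0.001],[0.001,-0.0002,-0.001],[0,0,0],[0,0,0]], delta_rot=[[0,0,0],[0,0,0],[0,0,0],[0,0,0]])

```text
clock: 37.7
position: [0.6518, 0.1093, 0.0448]
ee_rot: [-0.003, 0.084, 0.996, 0.0]
contact_force: [-10.9, 1.4, 8.9]
width: 0.0128
gripper_force: 70.8
```

send_rows(xyz=[[0,0,0],[0,0,0],[0,0,0],[0,0,0.02],[0,0,0.03],[0,0,0.04],[0,0,0.04],[-0.02,0.02,0]], delta_rot=[[0,0,0],[0,0,0],[0,0,0],[0,0,0],[0,0,0],[0,0,0],[0,0,0],[0,0,0]], gripper=0.045)

```text
clock: 38.5
position: [0.6425, 0.1268, 0.1802]
ee_rot: [0.009, 0.086, 0.996, 0.001]
contact_force: [0.6, 0.3, 1.4]
width: 0.0445
gripper_force: 0.0
```

send_rows(xyz=[[-0.02,0.04,0],[-0.02,0.04,0],[-0.02,0.04,0],[-0.02,0.04,0],[0,0.02,0],[0,0,0]], delta_rot=[[0,0,0],[0,0,0],[0,0,0],[0,0,0],[0,0,0],[0,0,0]], gripper=0.045)

```text
clock: 39.1
position: [0.5558, 0.3115, 0.1736]
ee_rot: [0.001, 0.082, 0.997, 0.001]
contact_force: [-0.4, -0.9, -0.2]
width: 0.0451
gripper_force: 0.0
```

```bash
python3 - <<'E'
from m import *
s=readout.get_state(); print(s['position'],s['ee_rot'].round(3),s['qpos'].round(2))
xa=np.array([.9856,-.1688]); ya=np.array([.1688,.9856]); S=.618*xa+.218*ya
for n in('top','side'):
    im=grab(n); save(im,n+'14.png'); blocks(im,zmid=.035,xr=(.3,.8),yr=(0,.5))
    H,Sa,V=cv2.split(cv2.cvtColor(im['color'],cv2.COLOR_RGB2HSV)); B=(H>100)&(H<125)&(Sa>130)
    p=np.argwhere(B)[:,::-1]; D=depthpt(im,p); k=(D[:,2]>.03)&(D[:,2]<.05)&(np.hypot(*(D[:,:2]-S).T)<.13)
    W=onplane(im,p[k],.038)[:,:2]-S; r=cv2.minAreaRect((W+S).astype(np.float32)*1000)
    print(n,k.sum(),r,'x',(W@xa).min().round(4),(W@xa).max().round(4),'y',(W@ya).min().round(4),(W@ya).max().round(4))
    R=((H<8)|(H>172))&(Sa>120); p=np.argwhere(R)[:,::-1]; D=depthpt(im,p); k=(D[:,2]>.083)&(D[:,2]<.1)&(D[:,1]>.3)&(D[:,1]<.42)
    if k.sum()>10: W=onplane(im,p[k],.089)[:,:2]; print('grip bar',k.sum(),cv2.minAreaRect(W.astype(np.float32)*1000),axis(W))
cv2.imwrite('pics/c14.png',np.hstack([cv2.resize(cv2.imread('pics/top14.png')[150:270,150:310],(400,300),interpolation=2),cv2.resize(cv2.imread('pics/side14.png')[190:310,190:350],(400,300),interpolation=2)]))
E
```

```text
[0.55584508 0.31148264 0.17361369] [0.001 0.082 0.997 0.001] [ 0.4   0.4   1.46  0.    1.28 -1.  ]
blk [224.9 189.2] 16 [0.679  0.1482] axis 168.0 size [ 6. 24.] z 0.034
blk [252.2 194.2] 16 [0.664 0.06 ] axis 168.0 size [ 6. 24.] z 0.033
blk [256.5 202.7] 15 [0.6367 0.0454] axis 180.0 size [23.  3.] z 0.034
blk [222.2 204.9] 13 [0.628  0.1556] axis 170.0 size [ 5. 20.] z 0.035
top 88 ((649.9804077148438, 109.41411590576172), (177.45252990722656, 107.86190795898438), 80.43041229248047) x -0.0499 0.0582 y -0.0893 0.0883
blk [252.7 235.5] 74 [0.6527 0.0559] axis 25.0 size [55. 20.] z 0.033
blk [273.8 263. ] 42 [0.6287 0.1593] axis 173.0 size [13. 26.] z 0.033
blk [255.5 267.2] 44 [0.6804 0.1522] axis 175.0 size [13. 27.] z 0.033
side 219 ((649.1302490234375, 111.45094299316406), (178.72645568847656, 108.66901397705078), 80.30841827392578) x -0.0513 0.0573 y -0.0879 0.0908
grip bar 75 ((593.518310546875, 361.31988525390625), (14.272579193115234, 41.083248138427734), 73.27840423583984) 165.85201267200168
```

View pics/c14.png

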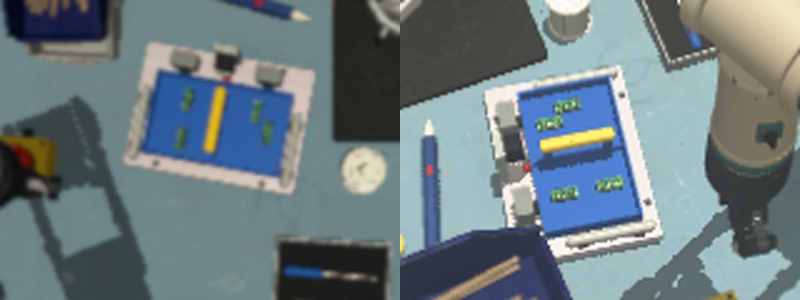

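The tray is flat between the guides against the bumpers with the bar front to back, and the roller is pushed in at about (228,75). Now the knob.

send_rows(xyz=[[0.012,0.016,0],[0.012,0.016,0],[0.0125,0.0155,0],[0,0,-0.03],[0,0,-0.03],[0,0,-0.02],[0,0,-0.012],[0,0,-0.004],[0,0,0]], delta_rot=[[0,0,-4],[0,0,-3.6],[0,0,0],[0,0,0],[0,0,0],[0,0,0],[0,0,0],[0,0,0],[0,0,0]], gripper=0.036, force=40)

```text
clock: 40.1
position: [0.5926, 0.3553, 0.0774]
ee_rot: [0.0, 0.151, 0.989, -0.0]
contact_force: [-0.4, 0.1, 0.5]
width: 0.0359
gripper_force: 0.0
```

send_rows(xyz=[[0,0,0],[0,0,0],[0,0,0],[0,0,0]], delta_rot=[[0,0,0],[0,0,0],[0,0,0],[0,0,0]], gripper=0)

```text
clock: 40.5
position: [0.5938, 0.3584, 0.0792]
ee_rot: [0.002, 0.15, 0.989, 0.003]
contact_force: [1.5, 4.7, -0.7]
width: 0.0119
gripper_force: 41.9
```

```bash
python3 -c "
from h import *
s=readout.get_state(); print(s['position'],s['ee_rot'].round(3),s['moment'].round(3),s['contact_force'].round(1),s['width'],s['qpos'].round(2))"
```

```text
[0.59378259 0.3583667  0.07919117] [0.002 0.15  0.989 0.003] [ 0.652 -0.329  0.016] [ 1.5  4.7 -0.7] 0.011872885794534742 [ 0.44  0.55  1.45  0.    1.14 -0.83]
```

send_rows(xyz=[[0.001,0.003,0],[0,0,0],[0,0,0],[0,0,0],[0,0,0],[0,0,0],[0,0,0],[0,0,0],[0,0,0],[0,0,0]], delta_rot=[[0,0,0],[0,0,-7],[0,0,-7],[0,0,-7],[0,0,-7],[0,0,-7],[0,0,-7],[0,0,-7],[0,0,-7],[0,0,0]])

```text
clock: 41.5
position: [0.5925, 0.3576, 0.0779]
ee_rot: [0.001, 0.596, 0.803, -0.001]
contact_force: [-0.6, -3.2, 2.1]
width: 0.0116
gripper_force: 42.2
```

```bash
python3 -c "
from h import *
s=readout.get_state(); q=s['ee_rot'];print('yaw',2*np.degrees(np.arctan2(q[2],q[1]))-90,s['position'],s['moment'].round(3),s['contact_force'].round(1),s['width'])"
```

```text
yaw 16.77167223709361 [0.59250207 0.35757167 0.07787211] [-0.708  0.128 -0.073] [-0.6 -3.2  2.1] 0.011550211830705627
```

send_rows(xyz=[[0,0,0],[0,0,0],[0,0,0],[0,0,0],[0,0,0],[0,0,0]], delta_rot=[[0,0,-3],[0,0,-3],[0,0,-3],[0,0,-3],[0,0,0],[0,0,0]])

```text
clock: 42.1
position: [0.5923, 0.3577, 0.0774]
ee_rot: [0.001, 0.676, 0.737, -0.001]
contact_force: [-0.3, -5.4, 1.7]
width: 0.0119
gripper_force: 48.8
```

```bash
python3 -c "
from h import *
s=readout.get_state(); q=s['ee_rot'];print('yaw',2*np.degrees(np.arctan2(q[2],q[1]))-90,s['position'],s['moment'].round(3),s['contact_force'].round(1),s['width'])"
```

```text
yaw 5.004467994652828 [0.59233444 0.357694   0.07740518] [-0.941  0.318  0.998] [-0.3 -5.4  1.7] 0.011861371587374644
```

send_rows(xyz=[[0,0,0],[0,0,0],[0,0,0]], delta_rot=[[0,0,-1.5],[0,0,0],[0,0,0]])

```text
clock: 42.4
position: [0.5923, 0.3577, 0.0773]
ee_rot: [0.001, 0.685, 0.728, -0.001]
contact_force: [-1.2, -4.0, 2.7]
width: 0.0118
gripper_force: 53.9
```

send_rows(xyz=[[0,0,0],[0,0,0],[0,0,0.02],[0,0,0.04],[0,0,0.04],[-0.03,-0.03,0],[-0.04,-0.02,0],[-0.04,-0.02,0],[-0.04,0,0],[-0.04,0,0],[0,0,0]], delta_rot=[[0,0,0],[0,0,0],[0,0,0],[0,0,0],[0,0,0],[0,0,0],[0,0,0],[0,0,0],[0,0,0],[0,0,0],[0,0,0]], gripper=0.04)

```text
clock: 43.5
position: [0.3972, 0.2887, 0.1773]
ee_rot: [-0.002, 0.686, 0.727, -0.001]
contact_force: [0.5, 0.1, -0.9]
width: 0.0402
gripper_force: 0.0
```

```bash
python3 - <<'E'
from m import *
s=readout.get_state(); print(s['position'],s['clock'])
xa=np.array([.9856,-.1688]); ya=np.array([.1688,.9856]); S=.618*xa+.218*ya
for n in('top','side'):
    im=grab(n); save(im,n+'15.png'); blocks(im,zmid=.035,xr=(.2,.8),yr=(-.1,.5))
    H,Sa,V=cv2.split(cv2.cvtColor(im['color'],cv2.COLOR_RGB2HSV)); B=(H>100)&(H<125)&(Sa>130)
    p=np.argwhere(B)[:,::-1]; D=depthpt(im,p); k=(D[:,2]>.03)&(D[:,2]<.05)&(np.hypot(*(D[:,:2]-S).T)<.13)
    W=onplane(im,p[k],.038)[:,:2]-S; print(n,'x',(W@xa).min().round(4),(W@xa).max().round(4),'y',(W@ya).min().round(4),(W@ya).max().round(4))
    R=((H<8)|(H>172))&(Sa>120); p=np.argwhere(R)[:,::-1]; D=depthpt(im,p); k=(D[:,2]>.083)&(D[:,2]<.1)&(D[:,1]>.3)&(D[:,1]<.42)
    if k.sum()>10: W=onplane(im,p[k],.089)[:,:2]; print('grip bar',k.sum(),cv2.minAreaRect(W.astype(np.float32)*1000),axis(W))
cv2.imwrite('pics/c15.png',np.hstack([cv2.resize(cv2.imread('pics/top15.png')[150:310,120:330],(400,300),interpolation=2),cv2.resize(cv2.imread('pics/side15.png')[150:360,190:400],(400,300),interpolation=2)]))
E
```

```text
[0.39717543 0.28872436 0.1773324 ] 43.5
blk [224.9 189.2] 16 [0.679  0.1482] axis 168.0 size [ 6. 24.] z 0.035
blk [252.2 194.3] 17 [0.6638 0.0598] axis 168.0 size [ 6. 24.] z 0.033
blk [256.5 202.7] 15 [0.6367 0.0454] axis 180.0 size [23.  3.] z 0.034
blk [222.2 205. ] 14 [0.6277 0.1554] axis 171.0 size [ 6. 20.] z 0.035
top x -0.0499 0.0582 y -0.0893 0.0883
grip bar 62 ((591.6680297851562, 356.55145263671875), (13.59273624420166, 43.6934700012207), 9.064766883850098) 99.43406809036532
blk [252.5 235.6] 75 [0.6532 0.0559] axis 24.0 size [55. 21.] z 0.032
blk [273.6 263. ] 40 [0.6293 0.159 ] axis 176.0 size [13. 26.] z 0.034
blk [255.5 267.2] 44 [0.6804 0.1522] axis 175.0 size [13. 27.] z 0.033
side x -0.0513 0.0573 y -0.0879 0.0897
grip bar 74 ((591.5454711914062, 361.0552673339844), (14.98963737487793, 41.80601119995117), 9.138322830200195) 102.87394077243297
```

View pics/c15.png

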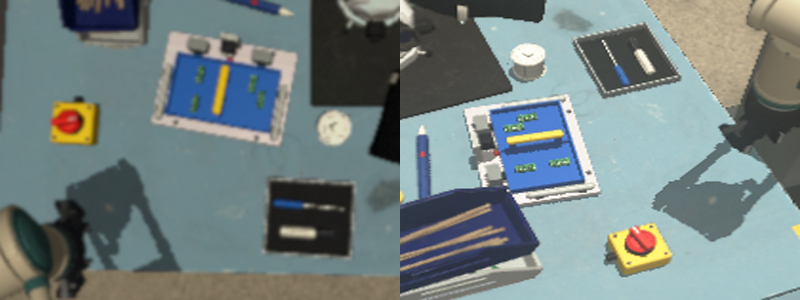

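The picture shows the tray seated with four blocks, the tools in the grey tray, and the grip bar turned about 64° up to its end stop (1 N·m felt). Nothing else has moved.

```bash
python3 -c "
from rig import order
print(order.sign_off())"
```

```text
the job is handed in; nothing more can be done
None
```

The job is handed in at about 44 s on the robot's clock: button pressed first, both tools in the grey tray, all four blocks I found loaded, tray home against the bumpers, and the stop grip turned to its end stop; the last pictures show all of this, but the judge's verdict was not returned.

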